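# Wind down the kitchen press with its removable crank

## Robot

A 6-joint arm with a two-finger parallel gripper is mounted at the origin on a cart in front of the work surface, level with it; the furniture and walls round the work are solid. World frame = base frame: x ahead of the robot, y to its left, z up, the work surface at z = 0. Lengths are in m, angles in rad, forces in N, time in s.
With the tool pointing down it reaches from about 0.425 to 0.95 m from the base axis. Payload 3.5 kg.
Tool frame: the origin (TCP) lies midway between the tips of the shut fingers; the grasp point (between the pads) lies 19 mm behind it (ctrl.grip_point_offset is the distance from the TCP to the grasp point, in m); z points along the fingers, y is the direction in which the jaws open and shut (so a half turn about z gives the same grasp; the last joint's range is limited). The gripper opens to 85 mm and grips with 20 to 120 N. Pads are 22 mm wide; open, the fingers measure 114 mm over their backs; the gripper's body (76 mm by 85 mm) begins 54 mm behind the grasp point. The pads swing forward as they close: fully open they stand 13 mm farther back than shut.
Start: joints at [-1.376, 0.286, 1.577, -0, 1.279, -0.15], TCP at [0.228, -0.635, 0.231] pointing down, gripper open.
Joint ranges: [-2.77, 2.77], [-0.9, 2.22], [0.21, 2.48], [-1.53, 4.67], [0.24, 2.81], [-2.84, 2.84]. Speed limits (rad/s): [2.79, 2.79, 3.14, 3.14, 3.14, 3.14].

## Interface

Orientations are given as a rotation vector (axis times angle).
In Python, from rig import state, viewer, job, ctrl gives the robot as it stands. The module is installed in compiled form; this text tells all that it offers.
- The arm moves only by the shell command python3 -m creep 'ROWS'. ROWS is JSON, a list of rows, each a list of 3 entries, a list of its own where there are three numbers: the turn, a rotation vector about the tool's x, y, z in rad, then the shift along the tool's x, y, z in m, then the finger opening in m, from 0 to 0.0854. In form: [[[ax, ay, az], [dx, dy, dz], gripper], ...]. A call has 1 to 12 rows; each row is the pose to reach, as a shift and turn from the pose commanded when the call began, along the tool's axes at that moment; what a row does not reach only later rows make up. A row lasts 1/12 s, in which the tool goes at most 41.7 mm and 7.16 degrees, less where a joint would pass 70% of its speed; a pose out of reach is approached as far as the arm can. A call with a gripper value outside its range is refused whole. The fingers move at their own pace and stop on an object; the grip force is fixed at half the most. Time passes only in rows, so rows that repeat a pose let the fingers close. It gives the time, the measured TCP pose, the force and the opening at its end, in the units of the state.
- state(): the state, without advancing time (a new reading comes with each control period).
- viewer.grab_frame(name): name is "side" or "top" or "wrist"; returns (picture, depth): 480x640x3 uint8, blue, green, red; 480x640 float32, m along the optical axis (not along the pixel's ray), 0 where there is no reading.
- viewer.camera_params(name): a dict with "mtx" (3x3 intrinsics, pixels), "rvec" (rotation vector, rad) and "tvec" (3), from world to camera coordinates, as OpenCV has them. Camera axes: x right, y down, z forward; pixel columns grow to the right and rows downward; lengths in m; the calibration is good to about 2 mm. A picture is of the moment at which its call begins: read the wrist's pose just before it. camera_params takes no time and is no camera call; for the wrist camera it gives the pose at the moment of the call.
- job.close_job(): hands the job in, once; it reports no verdict.
The state is a dict: "t": time; "joints": joint angles; "qd": joint speeds; "joint_efforts": joint torques, N m; "tool_pos": TCP position; "tool_rot": TCP orientation; "wrist_force": force on the tool from outside, world axes, zero at the start; "wrist_torque": the same for the moment, N m; "opening": finger opening in m.
Only numpy, scipy, OpenCV 4.12 (cv2) and the standard library are available. Lean on these libraries where they do the work, as an engineer would, in place of code of your own. Each camera call takes 0.05 s, during which the arm holds its last target.

## Task

Fit the loose crank onto the square shaft on top of the small kitchen press, all the way down, and wind it clockwise until the pressing plate is firmly down on the mould and the crank will go no further; feel for the stop and do not force it. Then lift the crank off and gently stand it upright on the cork mat. Leave the mug, the tape roll and the garlic alone.

Things in the scene. Friction and masses are not known exactly. Their poses are not given: they have to be found in the camera images.
- crank_hub (a point): Hub centre of the loose crank, which stands on its hub: a dark steel block 28 x 28 x 40 mm; 20 mm above its underside. From below a square socket on its axis, sides parallel to the hub's, 16.2 mm across, 26 deep, 2 mm bevel at the mouth. x points along the flat arm (14 mm wide, 26 to 34 mm above the underside) to the red grip, z up. Grasp the hub across y. About 0.18 kg.
- crank_knob (a point): Middle of the crank's upright red grip, 18 mm in diameter, 34 mm tall, which spins freely on its pin at the end of the arm, 55 mm from the hub's axis; this point is 52.5 mm above the hub's underside. Winding takes about 4 to 6 N here; the stop is felt as a further rise, and over about 18 N is forcing it.
- shaft_end (a point): Middle of the top end of the press's upright square steel shaft, 14 mm across, 1 mm bevels, sticking out 22 mm above a round black collar, on which the fully fitted hub rests. Axes are those of the fixed press frame: the shaft may start at any angle, which is not measured. It turns stiffly (0.22 N m, rising to 0.32), stays where left, and meets a stop when the plate is down.
- press: The press, fixed on the worktop: grey base 90 (x) x 160 (y) mm, two steel columns 66 mm either side of the shaft along y, joined by a grey crossbar 36 mm wide whose top is at 108 mm (nuts at its ends reach 121 mm). Black collar 36 mm in diameter, top at 114 mm; shaft end at 136 mm. Origin under the shaft, at worktop height.
- plate_face (a point): Middle of the underside of the round steel pressing plate, 76 mm in diameter, below the crossbar. It comes down about 4 mm for each radian that the shaft is turned clockwise seen from above; it starts 12 to 20 mm above the mould's lid.
- mould_lid (a point): Middle of the top of the lid of the round metal mould, 84 mm in diameter, fixed on the base of the press; the plate is down when its underside is here.
- mat: Round cork mat, 120 mm in diameter, 6 mm thick, fixed on the worktop; origin at the centre of its underside.
- mug: White mug with grey dots, 82 mm in diameter, 91 mm tall, loose bystander; origin under its middle.
- tape_roll: Black roll of tape lying flat, 58 mm in diameter, 19 mm tall, loose bystander; origin under its middle.
- garlic: Garlic bulb, 60 mm wide, 59 mm tall, loose bystander; origin under its middle.
Things that resemble listed ones, but are neither listed nor needed, are in the scene too. Leave any black look-alike of the mat alone.

How it is judged:
On the way, in this order (a step that is already met when the one before it is completed fails the run):
1. the crank sits fully down on the shaft while the plate is still up (horizontal distance between crank_hub and shaft_end below 0.004 m and z of crank_hub in the frame of shaft_end below 0.002 m and angle between crank_hub's own z axis and vertical below 0.12 rad and z of plate_face in the frame of mould_lid above 0.008 m), for 0.2 s.
2. the plate is wound down firmly onto the mould, the crank still on the shaft (z of plate_face in the frame of mould_lid below 0.0005 m and horizontal distance between crank_hub and shaft_end below 0.006 m and z of crank_hub in the frame of shaft_end below 0.008 m), for 0.1 s.
At the end, for the whole second after the job is handed in: The plate is down on the mould (gap under 0.8 mm; under 0.5 mm while it is wound), and the crank stands upright (within 0.1 rad), released and at rest, with its hub wholly on the cork mat (hub axis within 46 mm of the mat's centre) (z of plate_face in the frame of mould_lid below 0.0008 m and horizontal distance between crank_hub and mat below 0.046 m and height (world z) of crank_hub between 0.022 and 0.03 m and angle between crank_hub's own z axis and vertical below 0.1 rad and linear speed of crank below 0.02 m/s); the robot touches nothing.
It fails at once if the crank is forced against the press (over 180 N added up over the contacts in the socket, about 18 N at the grip) (contact force between crank and press above 180 N).
It fails at once if the crank is banged down on the mat (over 50 N) (contact force between crank and mat above 50 N).
It fails at once if the mug is moved (over 20 mm) (distance of mug from where it was at the start of the episode above 0.02 m).
It fails at once if the tape roll is moved (over 20 mm) (distance of tape_roll from where it was at the start of the episode above 0.02 m).
It fails at once if the garlic is moved (over 20 mm) (distance of garlic from where it was at the start of the episode above 0.02 m).
It also fails if it takes over 72 s, if anything falls off the work surface, if the arm or the gripper's body presses on something with over 40 N, if the wrist force passes 120 N, or if a joint passes its speed limit or range.

## Working session

There is one attempt and no reset: what is moved stays moved. The work goes in short steps, Python scripts to look and compute and a shell command to move; the robot and the scene stay as the last step left them, time stands still between calls to the robot, and variables do not carry over. Pictures are saved under pics/ and viewed, and the job is handed in when it is done.

I'll start by reading the state and looking at the scene from the two fixed cameras.

```bash
mkdir -p pics && ls && python3 - <<'E'
from rig import state, viewer, job, ctrl
import cv2, numpy as np
s=state(); print({k:(np.round(v,4).tolist() if not np.isscalar(v) else v) for k,v in s.items()})
print(ctrl.grip_point_offset)
for n in ("side","top","wrist"):
    p=viewer.camera_params(n)
    im,d=viewer.grab_frame(n)
    cv2.imwrite(f"pics/{n}0.png",im); np.save(f"pics/{n}0.npy",d)
    np.savez(f"pics/{n}0_cam.npz",**{k:np.array(v) for k,v in p.items() if k in("mtx","rvec","tvec")})
    R=cv2.Rodrigues(np.array(p["rvec"],float))[0]; c=-R.T@np.array(p["tvec"],float).ravel()
    print(n,np.round(p["mtx"],1).tolist(),"cam at",c.round(3),"looks",R[2].round(3))
E
```

```text
pics
{'t': 0.0, 'joints': [-1.376, 0.2872, 1.5782, -0.0, 1.2786, -0.15], 'qd': [-0.0013, 0.0003, -0.0007, 0.001, -0.0003, -0.0008], 'joint_efforts': [-0.0003, -40.5981, -29.2625, -0.0002, 0.0058, 0.0], 'tool_pos': [0.2281, -0.6346, 0.2299], 'tool_rot': [-3.0927, -0.5385, 0.0001], 'wrist_force': [0.9468, 0.019, 0.1936], 'wrist_torque': [-0.0287, 0.0036, 0.0401], 'opening': 0.08548065914970535}
0.0187
side [[468.4, 0.0, 321.0], [0.0, 468.4, 234.0], [0.0, 0.0, 1.0]] cam at [-0.624 -0.122  0.611] looks [ 0.906  0.123 -0.404]
top [[568.2, 0.0, 317.9], [0.0, 568.2, 239.0], [0.0, 0.0, 1.0]] cam at [ 0.391 -0.006  1.275] looks [ 0.067  0.008 -0.998]
wrist [[356.4, 0.0, 325.3], [0.0, 356.4, 241.0], [0.0, 0.0, 1.0]] cam at [ 0.299 -0.609  0.371] looks [-0.274 -0.096 -0.957]
```

View pics/top0.png

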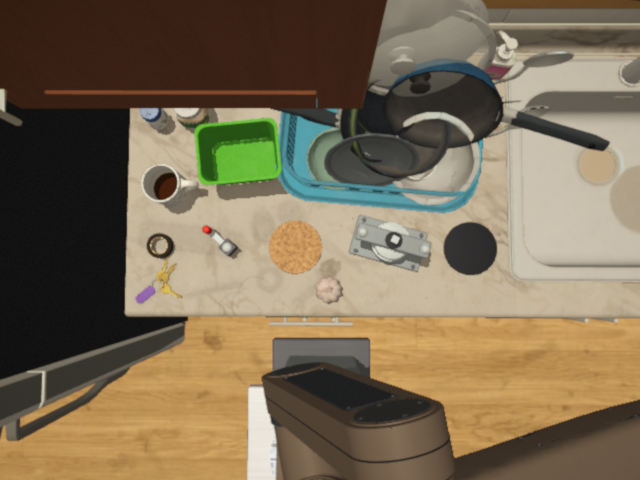

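View pics/side0.png

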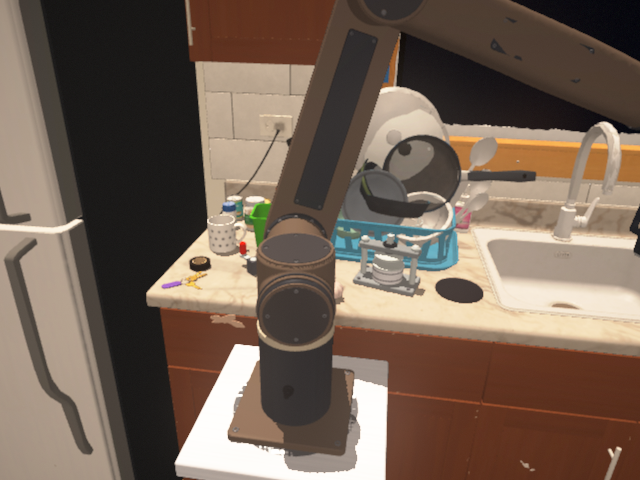

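View pics/wrist0.png

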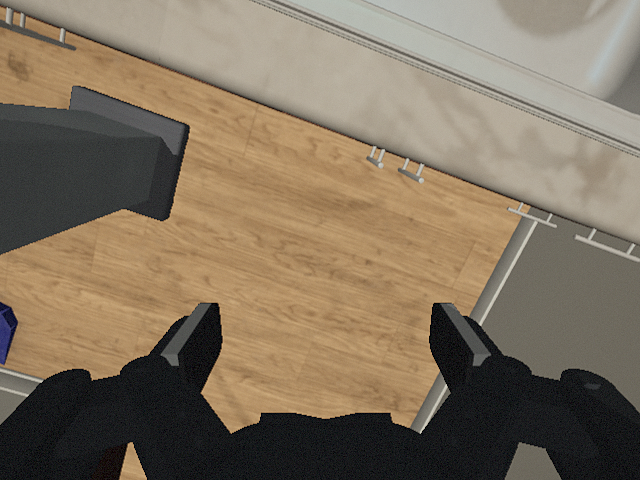

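The top picture shows the crank with its red grip at about (207,230) and its hub at (228,246). The press shaft is at (395,240) and the cork mat at (296,247). The black disc at (470,248) is the mat look-alike. The mug is at (163,184), the tape roll at (160,245) and the garlic at (328,290). The side view shows the same layout, with the arm hiding part of it. Next I'll enlarge the crank and press regions and measure them.

```bash
cat > h.py <<'E'
import cv2, numpy as np
from rig import state, viewer
def cam(n):
    p=viewer.camera_params(n); K=np.array(p["mtx"],float); R=cv2.Rodrigues(np.array(p["rvec"],float))[0]; t=np.array(p["tvec"],float).ravel()
    return K,R,t
def ray(C,uv):
    K,R,t=C; uv=np.atleast_2d(np.array(uv,float))
    d=cv2.undistortPoints(uv.reshape(-1,1,2),K,None).reshape(-1,2)
    d=np.c_[d,np.ones(len(d))]@R
    return -R.T@t,d
def onz(C,uv,z):
    c,d=ray(C,uv); s=(z-c[2])/d[:,2]; return c+d*s[:,None]
def proj(C,P):
    K,R,t=C; return cv2.projectPoints(np.atleast_2d(np.array(P,float)),cv2.Rodrigues(R)[0],t,K,None)[0].reshape(-1,2)
def depthpt(C,uv,D):
    K,R,t=C; c,d=ray(C,uv); uv=np.atleast_2d(uv).astype(int)
    z=D[uv[:,1],uv[:,0]]; return c+d*z[:,None]
def blob(mask,minA=10):
    n,l,s,c=cv2.connectedComponentsWithStats(mask.astype(np.uint8))
    return sorted([(int(s[i,4]),c[i].round(1).tolist(),s[i,:4].tolist(),i) for i in range(1,n) if s[i,4]>=minA],reverse=True),l
E
python3 - <<'E'
from h import *
im=cv2.imread("pics/top0.png")
a=cv2.resize(im[205:280,180:260],None,fx=5,fy=5,interpolation=cv2.INTER_CUBIC)
b=cv2.resize(im[205:280,345:435],None,fx=4.4,fy=5,interpolation=cv2.INTER_CUBIC)
cv2.imwrite("pics/crop1.png",np.hstack([a,b[:375]]))
D=np.load("pics/top0.npy"); C=cam("top")
hsv=cv2.cvtColor(im,cv2.COLOR_BGR2HSV)
red=((hsv[...,0]<8)|(hsv[...,0]>172))&(hsv[...,1]>150)&(hsv[...,2]>90)
red[:200]=0;red[:,260:]=0; red[300:]=0
B,_=blob(red); print("red",B)
print("knob@0.0695",onz(C,[B[0][1]],0.0695).round(4), "depth",depthpt(C,[B[0][1]],D).round(4))
cork=(hsv[...,0]>5)&(hsv[...,0]<20)&(hsv[...,1]>110)&(hsv[...,2]>120); cork[:200]=0;cork[300:]=0;cork[:,:250]=0;cork[:,340:]=0
B,_=blob(cork,200); print("cork",B[:2]); print("mat",onz(C,[B[0][1]],0.006).round(4))
for nm,uv in dict(hub=(228,246),shaft=(395,240),collar=(386,240)).items(): print(nm,depthpt(C,[uv],D).round(4))
E
```

```text
red [(55, [206.7, 229.4], [203, 226, 9, 8], 1)]
knob@0.0695 [[0.4913 0.2416 0.0695]] depth [[0.4911 0.2413 0.0709]]
cork [(2168, [294.9, 246.7], [269, 221, 53, 53], 1)]
mat [[0.4584 0.0562 0.006 ]]
hub [[0.4575 0.2003 0.0408]]
shaft [[ 0.4657 -0.151   0.1365]]
collar [[ 0.4671 -0.1355  0.1138]]
```

View pics/crop1.png

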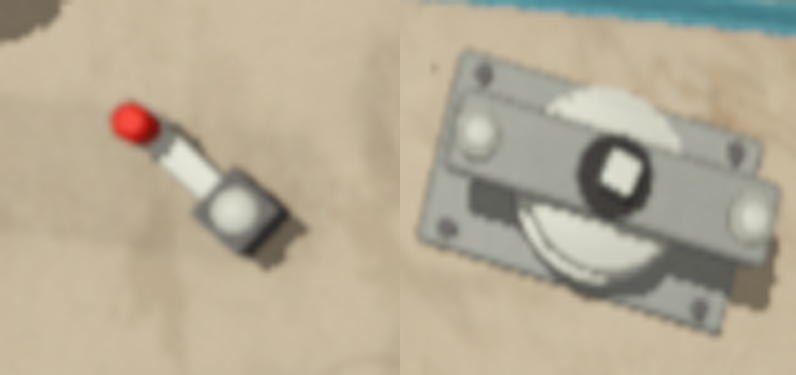

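The crop confirms the crank, with its red grip on a pin at the end of a flat arm and a dark square hub with a light cap. It's the only such tool. The yellow scissors-like thing at (160,285) isn't it. The press shaft is the white square in the black collar. Next I'll refine the hub, press and shaft from the saved images and check clearance heights around the press.

```bash
python3 - <<'E'
from h import *
im=cv2.imread("pics/top0.png"); D=np.load("pics/top0.npy"); C=cam("top")
vv,uu=np.mgrid[0:480,0:640]; uv=np.c_[uu.ravel(),vv.ravel()]
P=depthpt(C,uv,D).reshape(480,640,3)
# height map round press
print("max height in 3cm cells; rows x 0.38..0.68, cols y 0.10..-0.40")
ys=np.arange(0.10,-0.40,-0.03)
for x in np.arange(0.68,0.30,-0.03):
    r=[]
    for y in ys:
        m=(abs(P[...,0]-x)<.015)&(abs(P[...,1]-y)<.015)&(D>0)
        r.append(int(1000*P[...,2][m].max()) if m.any() else -1)
    print("%.2f"%x,r)
print(ys.round(2))
# hub: points with height 0.036..0.046 near crank
sub=np.zeros((480,640),bool); sub[225:262,205:245]=1
m=sub&(P[...,2]>0.037)&(P[...,2]<0.048)
print("hub top",m.sum(),P[m].mean(0).round(4))
r=cv2.minAreaRect(np.float32(P[m][:,:2]*1000)); print(r)
a=sub&(P[...,2]>0.02); print("arm+hub", a.sum())
# shaft
sub[:]=0; sub[220:260,375:415]=1
m=sub&(P[...,2]>0.128)&(P[...,2]<0.145); print("shaft",m.sum(),P[m].mean(0).round(4)); print(cv2.minAreaRect(np.float32(P[m][:,:2]*1000)))
g=cv2.cvtColor(im,cv2.COLOR_BGR2GRAY)
m=sub&(g<70); B,l=blob(m); print("collar",B[:2])
m=sub&(abs(P[...,2]-0.114)<0.003)&(g<90); 
pts=P[m][:,:2]; print("collar pts",len(pts), pts.mean(0), cv2.minEnclosingCircle(np.float32(pts*1000)))
# crossbar axis
sub[:]=0; sub[200:280,340:440]=1
m=sub&(abs(P[...,2]-0.108)<0.004); print("bar",cv2.minAreaRect(np.float32(P[m][:,:2]*1000)))
E
```

```text
max height in 3cm cells; rows x 0.38..0.68, cols y 0.10..-0.40
0.68 [108, 125, 20, 173, 180, 253, 254, 199, 189, 166, 144, 141, 179, 179, 267, 256, 260]
0.65 [108, 127, 119, 532, 226, 245, 253, 256, 248, 231, 141, 170, 167, 175, 196, 0, 245]
0.62 [813, 813, 813, 821, 823, 822, 224, 191, 189, 207, 203, 177, 65, 156, 158, 24, 6]
0.59 [109, 122, 124, 125, 133, 128, 127, 192, 190, 189, 183, 174, 90, 141, 144, 23, 4]
0.56 [6, 22, 22, 23, 25, 24, 123, 126, 126, 127, 127, 125, 125, 126, 121, 19, 5]
0.53 [4, 10, 10, 5, 7, 8, 19, 19, 18, 21, 24, 24, 23, 25, 7, 8, 9]
0.50 [10, 10, 12, 11, 5, 6, 121, 112, 114, 88, 18, 18, 6, 10, 11, 13, 9]
0.47 [12, 12, 10, 10, 5, 12, 123, 114, 140, 137, 119, 120, 11, 12, 12, 12, 12]
0.44 [11, 13, 11, 12, 6, 13, 21, 87, 117, 116, 124, 120, 5, 13, 11, 11, 12]
0.41 [10, 10, 12, 10, 24, 4, 5, 6, 15, 18, 22, 14, 4, 9, 13, 11, 11]
0.38 [4, 4, 5, 46, 58, 44, 5, 5, 5, 7, 6, 5, 5, 5, 5, 6, 6]
0.35 [4, 6, 5, 45, 52, 42, 7, 6, 5, 4, 7, 6, 5, 5, 6, 5, 6]
0.32 [5, 4, 4, 5, 4, 4, 7, 5, 5, 6, 5, 6, 7, 5, 7, 5, 7]
[ 0.1   0.07  0.04  0.01 -0.02 -0.05 -0.08 -0.11 -0.14 -0.17 -0.2  -0.23
 -0.26 -0.29 -0.32 -0.35 -0.38]
hub top 159 [0.4593 0.2076 0.0405]
((469.1551818847656, 218.1505889892578), (66.08367919921875, 27.676939010620117), 48.064247131347656)
arm+hub 353
shaft 52 [ 0.4685 -0.1497  0.1347]
((468.7284851074219, -150.12635803222656), (13.810869216918945, 14.027817726135254), 60.63996124267578)
collar [(96, [392.5, 241.2], [386, 233, 16, 16], 1)]
collar pts 104 [ 0.46632194 -0.1479678 ] ((467.4407043457031, -150.43617248535156), 16.565317153930664)
bar ((507.07080078125, -157.90167236328125), (155.46499633789062, 122.17411041259766), 78.28028869628906)
```

The shaft is at about (0.4685, -0.150, 0.135), as expected from 136 mm, and the hub is near (0.457, 0.201). Nothing within reach of the sweep is taller than the gripper body's path. I'll go over the press first for a close wrist view.

```bash
python3 -m creep '[[[0,0,-1.4],[0.39,-0.375,0],0.085],[[0,0,-1.4],[0.39,-0.375,0],0.085],[[0,0,-1.4],[0.39,-0.375,0],0.085],[[0,0,-1.4],[0.39,-0.375,0],0.085],[[0,0,-1.4],[0.39,-0.375,0],0.085],[[0,0,-1.4],[0.39,-0.375,0],0.085],[[0,0,-1.4],[0.39,-0.375,0],0.085],[[0,0,-1.4],[0.39,-0.375,0],0.085],[[0,0,-1.4],[0.39,-0.375,0],0.085],[[0,0,-1.4],[0.39,-0.375,0],0.085],[[0,0,-1.4],[0.39,-0.375,0],0.085],[[0,0,-1.4],[0.39,-0.375,0],0.085]]'
```

```text
t: 1.15
tool_pos: [0.4505, -0.1852, 0.2313]
tool_rot: [2.015, 2.41, 0.0]
wrist_force: [0.6, -0.3, 0.0]
opening: 0.0849
```

```bash
python3 -m creep '[[[0,0,-0.3],[0.031,0.022,0],0.085],[[0,0,-0.3],[0.031,0.022,0],0.085],[[0,0,-0.3],[0.031,0.022,0],0.085],[[0,0,-0.3],[0.031,0.022,0],0.085]]' && python3 - <<'E'
from h import *
s=state(); print(s["tool_pos"].round(4) if hasattr(s["tool_pos"],"round") else s["tool_pos"], s["joints"])
C=cam("wrist"); im,D=viewer.grab_frame("wrist")
cv2.imwrite("pics/wp1.png",im); np.save("pics/wp1.npy",D); np.savez("pics/wp1_cam.npz",K=C[0],R=C[1],t=C[2])
E
```

```text
t: 1.48
tool_pos: [0.4666, -0.1518, 0.231]
tool_rot: [-1.633, -2.683, 0.0]
wrist_force: [1.1, 0.2, -0.9]
opening: 0.0851
[ 0.4666 -0.1518  0.231 ] [-5.21583585e-01 -1.28347132e-01  2.01862127e+00 -5.64696060e-05
  1.25193398e+00 -9.98520553e-01]
```

View pics/wp1.png

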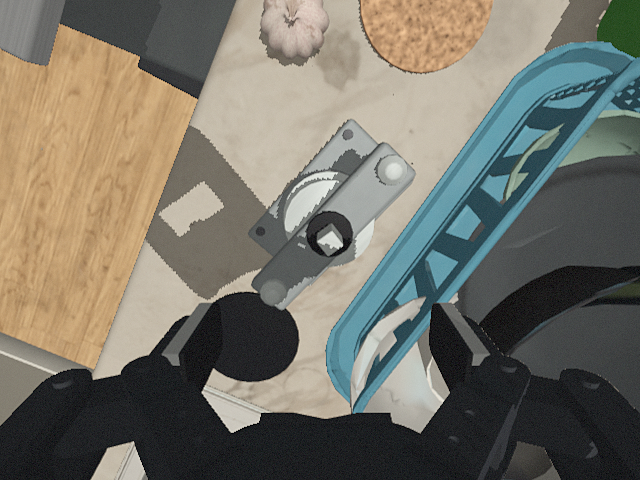

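The wrist picture shows the crossbar running from (275,292) to (393,168), with the collar and square shaft end at about (329,237). The cork mat is at the top (427,20) and the black disc at (255,335). I'll enlarge the shaft for its angle.

```bash
python3 - <<'E'
from h import *
z=np.load("pics/wp1_cam.npz"); C=(z["K"],z["R"],z["t"]); im=cv2.imread("pics/wp1.png"); D=np.load("pics/wp1.npy")
c=im[205:270,290:370]; cv2.imwrite("pics/wp1c.png",cv2.resize(c,None,fx=9,fy=9,interpolation=cv2.INTER_CUBIC))
vv,uu=np.mgrid[0:480,0:640]; P=depthpt(C,np.c_[uu.ravel(),vv.ravel()],D).reshape(480,640,3)
sub=np.zeros((480,640),bool); sub[210:265,300:360]=1
m=sub&(P[...,2]>0.131)&(P[...,2]<0.142)
print("shaft top",m.sum(),P[m].mean(0).round(4),cv2.minAreaRect(np.float32(P[m][:,:2]*1000)))
pts=P[m][:,:2]-P[m][:,:2].mean(0); print("ext",np.ptp(pts,0))
th=np.angle(np.mean(np.exp(4j*np.arctan2(pts[:,1],pts[:,0]))*np.hypot(*pts.T)**4))/4
print("corner dir deg (mod 90)",np.degrees(th), "face normals",np.degrees(th)+45)
m=sub&(abs(P[...,2]-0.114)<0.003); print("collar",cv2.minEnclosingCircle(np.float32(P[m][:,:2]*1000)),P[m].mean(0))
sub[:]=0; sub[140:300,250:420]=1
# bar: 
m=sub&(abs(P[...,2]-0.108)<0.0025); n,l=cv2.connectedComponents(m.astype(np.uint8)); 
B,l=blob(m,300); 
for b in B[:2]: print("bar",b[0],cv2.minAreaRect(np.float32(P[l==b[3]][:,:2]*1000)))
E
```

```text
shaft top 404 [ 0.4699 -0.1488  0.1346] ((470.1668395996094, -149.3719482421875), (14.281641006469727, 14.327080726623535), 64.9947738647461)
ext [0.01763232 0.01733306]
corner dir deg (mod 90) 19.15040172225972 face normals 64.15040172225972
collar ((470.1354064941406, -149.2685546875), 17.934663772583008) [ 0.46884453 -0.14706002  0.11279916]
bar 2844 ((480.0977783203125, -113.02356719970703), (78.69524383544922, 34.571781158447266), 74.30235290527344)
bar 2204 ((458.92755126953125, -189.13465881347656), (70.9321517944336, 34.17951965332031), 74.24030303955078)
```

View pics/wp1c.png

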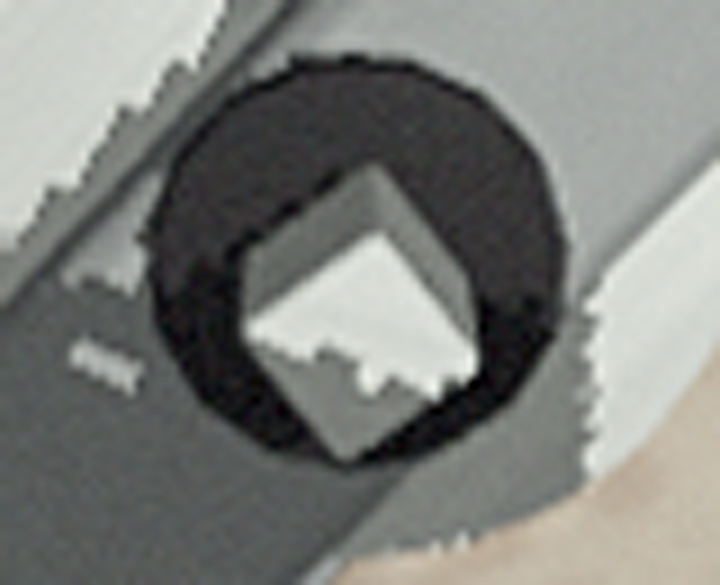

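The shaft centre is (0.470, -0.149), the top end is at 0.135 and the collar radius is 18 mm, all as they must be. The face normals are at about 65° mod 90°. Next I'll go over the crank, turning the jaw to line up with the hub's y.

```bash
python3 -m creep '[[[0,0,-1.98],[0.317,0.154,0.02],0.085],[[0,0,-1.98],[0.317,0.154,0.02],0.085],[[0,0,-1.98],[0.317,0.154,0.02],0.085],[[0,0,-1.98],[0.317,0.154,0.02],0.085],[[0,0,-1.98],[0.317,0.154,0.09],0.085],[[0,0,-1.98],[0.317,0.154,0.09],0.085],[[0,0,-1.98],[0.317,0.154,0.09],0.085],[[0,0,-1.98],[0.317,0.154,0.09],0.085],[[0,0,-1.98],[0.317,0.154,0.09],0.085],[[0,0,-1.98],[0.317,0.154,0.09],0.085],[[0,0,-1.98],[0.317,0.154,0.09],0.085],[[0,0,-1.98],[0.317,0.154,0.09],0.085]]'
```

```text
t: 2.53
tool_pos: [0.4585, 0.1996, 0.1405]
tool_rot: [0.636, -3.075, 0.0]
wrist_force: [0.2, -0.4, 0.2]
opening: 0.0852
```

```bash
python3 -m creep '[[[0,0,-0.476],[0,0,0],0.085],[[0,0,-0.476],[0,0,0],0.085],[[0,0,-0.476],[0,0,0],0.085],[[0,0,-0.476],[0,0,0],0.085],[[0,0,-0.476],[0,0,0],0.085]]' && python3 - <<'E'
from h import *
s=state(); print(np.round(s["tool_pos"],4), np.round(s["joints"],3))
C=cam("wrist"); im,D=viewer.grab_frame("wrist")
cv2.imwrite("pics/wc1.png",im); np.save("pics/wc1.npy",D); np.savez("pics/wc1_cam.npz",K=C[0],R=C[1],t=C[2])
E
```

```text
t: 2.95
tool_pos: [0.4591, 0.1988, 0.1412]
tool_rot: [1.335, -2.843, -0.0]
wrist_force: [-1.1, 0.1, -0.6]
opening: 0.0851
[0.4591 0.1988 0.1412] [ 0.206 -0.005  2.077  0.     1.071 -2.243]
```

View pics/wc1.png

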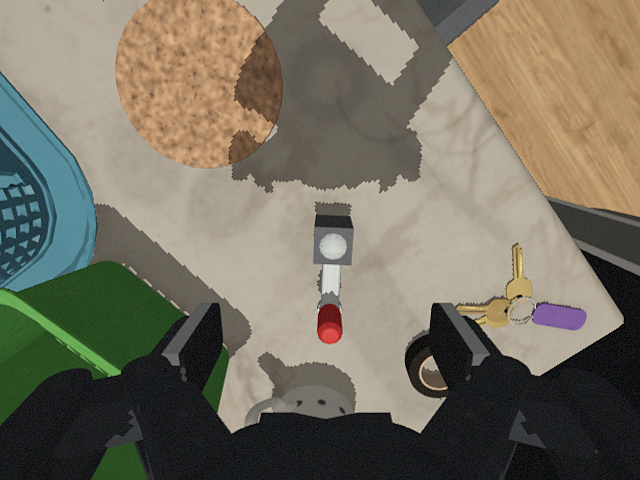

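The wrist picture shows the hub's top at (333,242), its arm running down to the red grip at (330,325), the tape roll at (432,365), and the cork mat at the top left (198,80). Next I'll measure the hub and the arm direction.

```bash
python3 - <<'E'
from h import *
z=np.load("pics/wc1_cam.npz"); C=(z["K"],z["R"],z["t"]); im=cv2.imread("pics/wc1.png"); D=np.load("pics/wc1.npy")
vv,uu=np.mgrid[0:480,0:640]; P=depthpt(C,np.c_[uu.ravel(),vv.ravel()],D).reshape(480,640,3)
print("table near",P[200:215,280:300].reshape(-1,3).mean(0).round(4))
sub=np.zeros((480,640),bool); sub[205:275,305:365]=1
m=sub&(P[...,2]>0.0375)&(P[...,2]<0.0425); B,l=blob(m,20); print(B)
print("hub top face",m.sum(),P[m].mean(0).round(4),cv2.minAreaRect(np.float32(P[m][:,:2]*1000)))
hsv=cv2.cvtColor(im,cv2.COLOR_BGR2HSV)
red=((hsv[...,0]<8)|(hsv[...,0]>172))&(hsv[...,1]>150)&(hsv[...,2]>60); red[:290]=0
m=red&(P[...,2]>0.067)&(P[...,2]<0.073); k=P[m]; kc=np.array(cv2.minEnclosingCircle(np.float32(k[:,:2]*1000))[0])/1000
print("knob top",m.sum(),k.mean(0).round(4),cv2.minEnclosingCircle(np.float32(k[:,:2]*1000)))
sub[:]=0; sub[255:305,310:350]=1
m=sub&(P[...,2]>0.030)&(P[...,2]<0.0365); print("arm",m.sum(),cv2.minAreaRect(np.float32(P[m][:,:2]*1000)),P[m].mean(0).round(4))
v=cv2.fitLine(np.float32(P[m][:,:2]),cv2.DIST_L2,0,.001,.001).ravel(); print(v,np.degrees(np.arctan2(v[1],v[0])))
# cork
cork=(hsv[...,0]>5)&(hsv[...,0]<20)&(hsv[...,1]>100)&(P[...,2]>0.003)&(P[...,2]<.012); cork[:,:110]=0;cork[170:]=0;cork[:,290:]=0
B,l=blob(cork,500); c=P[l==B[0][3]]; print("mat",B[0],cv2.minEnclosingCircle(np.float32(c[:,:2]*1000)), c[:,2].mean())
cv2.imwrite("pics/wc1c.png",cv2.resize(im[195:360,270:400],None,fx=4,fy=4,interpolation=cv2.INTER_CUBIC)[:600])
E
```

```text
table near [ 4.712e-01  1.685e-01 -3.000e-04]
[(1438, [332.8, 246.0], [313, 227, 41, 39], 1)]
hub top face 1438 [0.4579 0.206  0.0395] ((458.214599609375, 206.4825439453125), (28.570831298828125, 27.975141525268555), 47.89448928833008)
knob top 249 [0.4946 0.2463 0.0681] ((494.3687438964844, 245.9161376953125), 7.359176158905029)
arm 723 ((480.78045654296875, 230.29237365722656), (33.424781799316406, 15.609400749206543), 48.98102569580078) [0.4801 0.2305 0.0326]
[0.67887765 0.7342514  0.4801335  0.23050176] 47.243996
mat (21657, [198.7, 80.1], [115, 0, 168, 168], 1) ((460.89984130859375, 58.78830337524414), 59.74895095825195) 0.004772563500247557
```

View pics/wc1c.png

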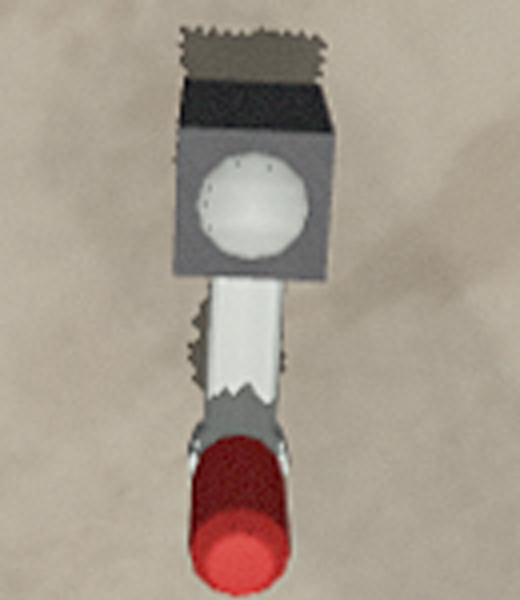

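The hub top is at (0.458, 0.206, 0.0395) with a measured 28 x 28 mm face, and the grip is 54 mm from it. Both match the description. The arm points at 47.7°. I'll descend over the hub with the jaws across its y and close.

```bash
python3 -m creep '[[[0,0,0.045],[-0.0045,0.0058,0.04],0.085],[[0,0,0.045],[-0.0045,0.0058,0.08],0.085],[[0,0,0.045],[-0.0045,0.0058,0.11],0.085],[[0,0,0.045],[-0.0045,0.0058,0.125],0.085],[[0,0,0.045],[-0.0045,0.0058,0.1345],0.085],[[0,0,0.045],[-0.0045,0.0058,0.1345],0.06],[[0,0,0.045],[-0.0045,0.0058,0.1345],0.045],[[0,0,0.045],[-0.0045,0.0058,0.1345],0.02],[[0,0,0.045],[-0.0045,0.0058,0.1345],0.02],[[0,0,0.045],[-0.0045,0.0058,0.1345],0.02],[[0,0,0.045],[-0.0045,0.0058,0.1345],0.02],[[0,0,0.045],[-0.0045,0.0058,0.1345],0.02]]'
```

```text
t: 4.0
tool_pos: [0.4588, 0.2069, 0.0086]
tool_rot: [-1.271, 2.869, -0.001]
wrist_force: [0.2, -0.5, 6.6]
opening: 0.0272
```

```bash
python3 -m creep '[[[0,0,0],[0,0,-0.004],0.02],[[0,0,0],[0,0,-0.01],0.02],[[0,0,0],[0,0,-0.02],0.02],[[0,0,0],[0,0,-0.02],0.02]]' && python3 - <<'E'
from h import *
s=state(); print(np.round(s["tool_pos"],4), np.round(s["wrist_force"],2),np.round(s["wrist_torque"],3))
C=cam("wrist"); im,D=viewer.grab_frame("wrist")
cv2.imwrite("pics/wg1.png",im); np.save("pics/wg1.npy",D); np.savez("pics/wg1_cam.npz",K=C[0],R=C[1],t=C[2])
E
```

```text
t: 4.33
tool_pos: [0.4582, 0.2069, 0.0286]
tool_rot: [-1.272, 2.87, -0.001]
wrist_force: [0.6, 0.0, -1.2]
opening: 0.0269
[0.4582 0.2069 0.0286] [ 0.56  0.03 -1.16] [ 0.059 -0.057 -0.015]
```

View pics/wg1.png

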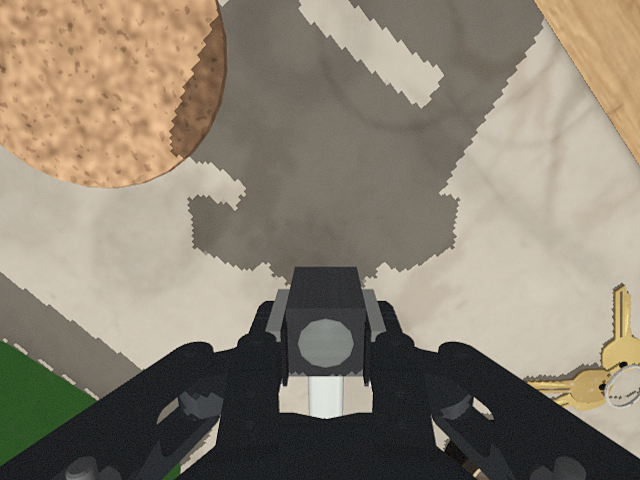

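The crank is gripped squarely: hub cap at (325,343) between the pads, with the arm running below it out of view. The weight shows as a -1.2 N wrist reading. I'll check its tilt and its position in the tool frame.

```bash
python3 - <<'E'
from h import *
z=np.load("pics/wg1_cam.npz"); C=(z["K"],z["R"],z["t"]); im=cv2.imread("pics/wg1.png"); D=np.load("pics/wg1.npy")
s=state(); Rt=cv2.Rodrigues(np.array(s["tool_rot"],float))[0]; p=np.array(s["tool_pos"])
vv,uu=np.mgrid[0:480,0:640]; P=depthpt(C,np.c_[uu.ravel(),vv.ravel()],D).reshape(480,640,3)
T=(P-p)@Rt
sub=np.zeros((480,640),bool); sub[300:376,286:366]=1
print("z range in tool",np.percentile(T[sub][:,2],[5,25,50,75,95]).round(4))
g=cv2.cvtColor(im,cv2.COLOR_BGR2GRAY)
m=sub&(g<100)&(T[...,2]<-0.028)&(T[...,2]>-0.040); B,l=blob(m,50); print(B[:3])
m=l==B[0][3]; Q=T[m]; print("hub top in tool",Q.mean(0).round(4),cv2.minAreaRect(np.float32(Q[:,:2]*1000)))
A=np.c_[Q[:,:2],np.ones(len(Q))]; c=np.linalg.lstsq(A,Q[:,2],rcond=None)[0]; print("plane slopes (tool)",c.round(4))
# cap
m=sub&(g>=100); B,l=blob(m,50); print("cap",B[:2]); 
E
```

```text
z range in tool [-0.0336 -0.0323 -0.0309 -0.0303 -0.0267]
[(3492, [325.5, 337.9], [286, 304, 80, 72], 1)]
hub top in tool [ 0.0028  0.0001 -0.0307] ((0.8367500305175781, 0.2223806381225586), (27.900583267211914, 28.872201919555664), 89.81107330322266)
plane slopes (tool) [ 0.0185  0.0009 -0.0308]
cap [(2057, [325.4, 342.7], [298, 319, 56, 48], 3)]
```

The hub is centred in the jaws: its top is at tool (0.8, 0.2, -31) mm, so its underside is 9 mm beyond the TCP. It's also level. Next I'll lift it and carry it to a hover beside the shaft, turned to 155° to suit the shaft's faces.

```bash
python3 -m creep '[[[0,0,0],[0,0,-0.04],0.02],[[0,0,0.05],[0.005,-0.005,-0.08],0.02],[[0,0,1.271],[0.241,-0.295,-0.171],0.02],[[0,0,1.271],[0.241,-0.295,-0.171],0.02],[[0,0,1.271],[0.241,-0.295,-0.171],0.02],[[0,0,1.271],[0.241,-0.295,-0.171],0.02],[[0,0,1.271],[0.241,-0.295,-0.171],0.02],[[0,0,1.271],[0.241,-0.295,-0.171],0.02],[[0,0,1.271],[0.241,-0.295,-0.171],0.02],[[0,0,1.271],[0.241,-0.295,-0.171],0.02],[[0,0,1.271],[0.241,-0.295,-0.171],0.02],[[0,0,1.271],[0.241,-0.295,-0.171],0.02]]'
```

```text
t: 5.38
tool_pos: [0.515, -0.176, 0.2]
tool_rot: [0.695, 3.059, -0.006]
wrist_force: [1.4, 0.4, -1.8]
opening: 0.0272
```

```bash
python3 -m creep '[[[0,0,0],[0,0,0],0.02],[[0,0,0],[0,0,0],0.02],[[0,0,0],[0,0,0],0.02]]' && python3 - <<'E'
from h import *
s=state(); print(np.round(s["tool_pos"],4), np.round(s["joints"],3), np.round(s["wrist_force"],2),np.round(s["wrist_torque"],3))
C=cam("wrist"); im,D=viewer.grab_frame("wrist")
cv2.imwrite("pics/wf1.png",im); np.save("pics/wf1.npy",D)
Rt=cv2.Rodrigues(np.array(s["tool_rot"],float))[0]; p=np.array(s["tool_pos"]); print("tool x deg",np.degrees(np.arctan2(Rt[1,0],Rt[0,0])))
vv,uu=np.mgrid[0:480,0:640]; P=depthpt(C,np.c_[uu.ravel(),vv.ravel()],D).reshape(480,640,3); T=(P-p)@Rt
g=cv2.cvtColor(im,cv2.COLOR_BGR2GRAY)
sub=np.zeros((480,640),bool); sub[300:376,280:372]=1
m=sub&(g<100)&(T[...,2]<-0.027)&(T[...,2]>-0.040); B,l=blob(m,50); m=l==B[0][3]; Q=T[m]; print("hub top tool",Q.mean(0).round(4),cv2.minAreaRect(np.float32(Q[:,:2]*1000)))
near=(abs(P[...,0]-0.470)<0.03)&(abs(P[...,1]+0.149)<0.03)
m=near&(P[...,2]>0.131)&(P[...,2]<0.142); B,l=blob(m,30); print(B[:3]); m=l==B[0][3]; Q=T[m]
r=cv2.minAreaRect(np.float32(Q[:,:2]*1000)); print("shaft tool",Q.mean(0).round(4),r); print("shaft world",P[m].mean(0).round(4),cv2.minAreaRect(np.float32(P[m][:,:2]*1000)))
m=near&(abs(P[...,2]-0.114)<0.004)&(g<90); print("collar tool",cv2.minEnclosingCircle(np.float32(T[m][:,:2]*1000)))
u,v=[int(x) for x in B[0][1]]; cv2.imwrite("pics/wf1c.png",cv2.resize(im[max(v-50,0):v+50,max(u-65,0):u+65],None,fx=6,fy=6,interpolation=cv2.INTER_CUBIC))
E
```

```text
t: 5.63
tool_pos: [0.5131, -0.169, 0.1967]
tool_rot: [-0.677, -3.065, -0.002]
wrist_force: [-0.5, 0.2, -2.1]
opening: 0.0273
[ 0.5131 -0.169   0.1967] [-0.506  0.022  1.939  0.     1.182 -1.642] [-0.45  0.16 -2.13] [ 0.048 -0.017  0.009]
tool x deg 155.09262437326092
hub top tool [ 0.0038  0.0014 -0.031 ] ((2.132493019104004, 1.4117889404296875), (30.867084503173828, 29.052000045776367), 89.50519561767578)
[(622, [322.8, 181.4], [311, 169, 25, 26], 1)]
shaft tool [ 0.0473 -0.0001  0.0622] ((46.97876739501953, -0.024025917053222656), (14.409082412719727, 13.705365180969238), 0.6675387024879456)
shaft world [ 0.47   -0.1491  0.1346] ((470.36279296875, -149.10391235351562), (13.705089569091797, 14.407865524291992), 64.42535400390625)
collar tool ((47.402828216552734, -0.4721968173980713), 17.70015525817871)
```

View pics/wf1.png

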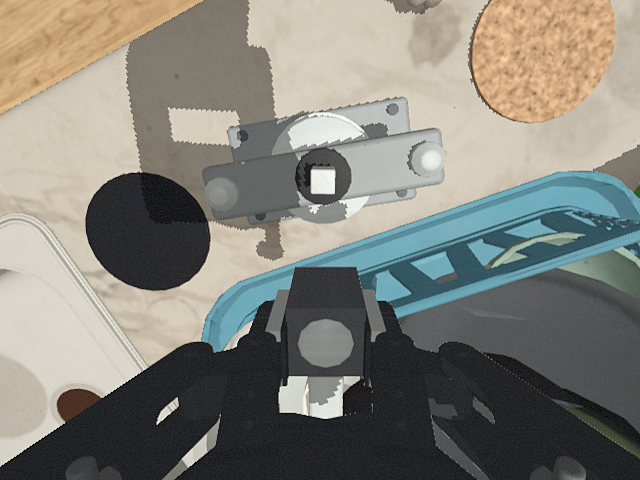

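View pics/wf1c.png

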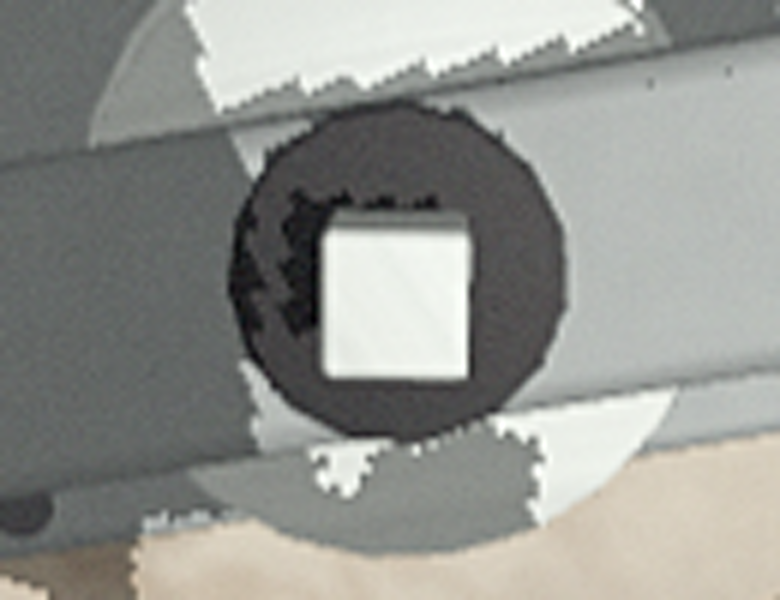

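The shaft end is at (323,181), square to the tool within 1°, and measures 14 x 14 mm at tool (47.1, -0.2) mm against the hub at about (1.2, 0.5). I'll move over it and stop a few mm above.

```bash
python3 -m creep '[[[0,0,0],[0.03,-0.0004,0.01],0.02],[[0,0,0],[0.046,-0.0006,0.025],0.02],[[0,0,0],[0.046,-0.0006,0.04],0.02],[[0,0,0],[0.046,-0.0006,0.044],0.02],[[0,0,0],[0.046,-0.0006,0.044],0.02],[[0,0,0],[0.046,-0.0006,0.044],0.02]]' && python3 - <<'E'
from h import *
s=state(); print(np.round(s["tool_pos"],4), np.round(s["wrist_force"],2),np.round(s["wrist_torque"],3))
im,D=viewer.grab_frame("side"); cv2.imwrite("pics/s1.png",im)
C=cam("side"); u,v=proj(C,[0.470,-0.149,0.14])[0]; u,v=int(u),int(v)
cv2.imwrite("pics/s1c.png",cv2.resize(im[v-50:v+60,u-65:u+65],None,fx=5,fy=5,interpolation=cv2.INTER_CUBIC))
E
```

```text
t: 6.18
tool_pos: [0.4724, -0.1507, 0.1542]
tool_rot: [0.678, 3.067, -0.0]
wrist_force: [0.4, 0.2, -2.2]
opening: 0.0273
[ 0.4724 -0.1507  0.1542] [ 0.36  0.24 -2.19] [-0.035 -0.042  0.001]
```

View pics/s1c.png

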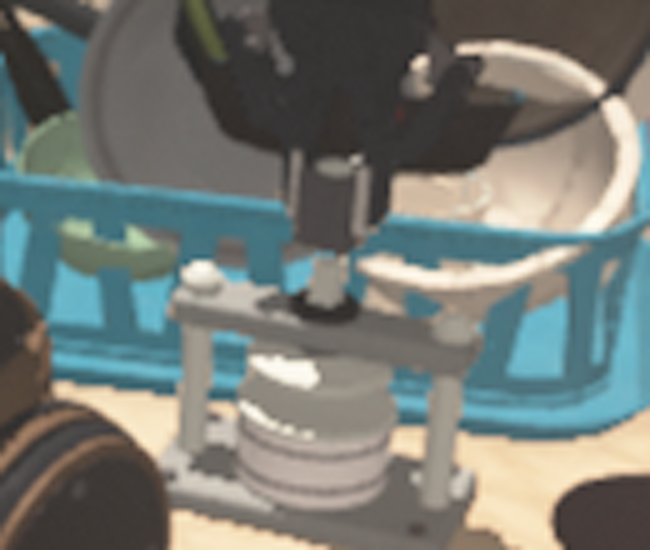

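The side crop shows the hub just above the shaft and in line with it. I'll descend in small steps, watching the force.

```bash
python3 -m creep '[[[0,0,0],[0,0,0.003],0.02],[[0,0,0],[0,0,0.006],0.02],[[0,0,0],[0,0,0.008],0.02],[[0,0,0],[0,0,0.010],0.02],[[0,0,0],[0,0,0.012],0.02]]'; python3 -c "
from h import *
s=state(); print(np.round(s['tool_pos'],4), np.round(s['wrist_force'],2),np.round(s['wrist_torque'],3))"
```

```text
t: 6.65
tool_pos: [0.472, -0.1513, 0.1417]
tool_rot: [-0.681, -3.067, -0.0]
wrist_force: [-0.2, -0.8, -1.8]
opening: 0.0273
[ 0.472  -0.1513  0.1417] [-0.23 -0.85 -1.76] [-0.008 -0.031 -0.009]
```

```bash
python3 -m creep '[[[0,0,0],[0,0,0.003],0.02],[[0,0,0],[0,0,0.006],0.02],[[0,0,0],[0,0,0.009],0.02],[[0,0,0],[0,0,0.012],0.02],[[0,0,0],[0,0,0.014],0.02]]'; python3 -c "
from h import *
s=state(); print(np.round(s['tool_pos'],4), np.round(s['wrist_force'],2),np.round(s['wrist_torque'],3))"
```

```text
t: 7.07
tool_pos: [0.4718, -0.1511, 0.1273]
tool_rot: [-0.681, -3.066, -0.0]
wrist_force: [0.2, -0.9, -1.5]
opening: 0.0271
[ 0.4718 -0.1511  0.1273] [ 0.24 -0.88 -1.5 ] [ 0.048 -0.002  0.03 ]
```

```bash
python3 -m creep '[[[0,0,0],[0,0,0.001],0.02],[[0,0,0],[0,0,0.002],0.02],[[0,0,0],[0,0,0.003],0.02],[[0,0,0],[0,0,0.0035],0.02]]'
```

```text
t: 7.4
tool_pos: [0.472, -0.1512, 0.1243]
tool_rot: [0.681, 3.067, -0.0]
wrist_force: [0.1, 0.1, -1.9]
opening: 0.0273
```

```bash
python3 -m creep '[[[0,0,0],[0,0,0.0006],0.02],[[0,0,0],[0,0,0.0012],0.02]]'
```

```text
t: 7.57
tool_pos: [0.4721, -0.1512, 0.1232]
tool_rot: [0.681, 3.067, -0.0]
wrist_force: [0.3, -0.2, -2.1]
opening: 0.027
```

```bash
python3 -m creep '[[[0,0,0],[0,0,0.0006],0.02],[[0,0,0],[0,0,0.0010],0.02]]'
```

```text
t: 7.73
tool_pos: [0.472, -0.1512, 0.1227]
tool_rot: [-0.681, -3.067, -0.0]
wrist_force: [-3.0, 0.9, 3.1]
opening: 0.0271
```

```bash
python3 -m creep '[[[0,0,0],[0,0,0.0006],0.02],[[0,0,0],[0,0,0.0010],0.02]]'
```

```text
t: 7.9
tool_pos: [0.4721, -0.1513, 0.1227]
tool_rot: [-0.68, -3.066, -0.0]
wrist_force: [-5.2, 1.4, 9.2]
opening: 0.0273
```

The hub is seated. The TCP stopped at 0.1227, which puts the hub's underside at 0.1137 against the collar top at 0.114, and the upward force is rising. I'll ease off the push and hold for step 1, then check from the side.

```bash
python3 -m creep '[[[0,0,0],[0,0,-0.0012],0.02],[[0,0,0],[0,0,-0.0012],0.02],[[0,0,0],[0,0,-0.0012],0.02]]' && python3 - <<'E'
from h import *
s=state(); print(np.round(s["tool_pos"],4), np.round(s["wrist_force"],2),np.round(s["wrist_torque"],3), np.round(s["joints"],3))
im,D=viewer.grab_frame("side"); cv2.imwrite("pics/s2.png",im); np.save("pics/s2.npy",D)
C=cam("side"); u,v=proj(C,[0.470,-0.149,0.09])[0]; u,v=int(u),int(v); print(u,v)
cv2.imwrite("pics/s2c.png",cv2.resize(im[v-45:v+55,u-65:u+65],None,fx=6,fy=6,interpolation=cv2.INTER_CUBIC))
E
```

```text
t: 8.15
tool_pos: [0.4722, -0.1513, 0.1227]
tool_rot: [0.68, 3.066, -0.0]
wrist_force: [-0.1, -0.1, 1.5]
opening: 0.0269
[ 0.4722 -0.1513  0.1227] [-0.11 -0.06  1.49] [0.081 0.119 0.04 ] [-0.515  0.01   2.099  0.     1.031 -1.649]
388 250
```

View pics/s2c.png

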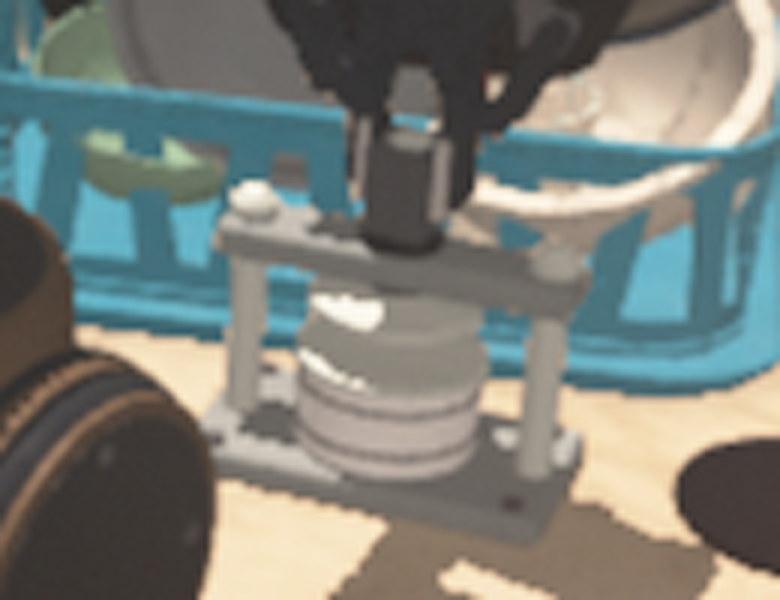

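The hub is sitting on the collar, with no side load left. I'll start turning clockwise (positive about tool z) to take up the slack, watching the torque.

```bash
cat > st.py <<'E'
from h import *
s=state(); R=cv2.Rodrigues(np.array(s["tool_rot"],float))[0]
print("t %.2f"%s["t"],"p",np.round(s["tool_pos"],4),"yaw %.1f"%np.degrees(np.arctan2(R[1,0],R[0,0])),"F",np.round(s["wrist_force"],1),"M",np.round(s["wrist_torque"],3),"j6 %.3f eff %.3f"%(s["joints"][5],s["joint_efforts"][5]))
E
python3 -m creep '[[[0,0,0.05],[0,0,0],0.02],[[0,0,0.1],[0,0,0],0.02],[[0,0,0.15],[0,0,0],0.02],[[0,0,0.2],[0,0,0],0.02]]' >/dev/null; python3 st.py
```

```text
t 8.53 p [ 0.4712 -0.1516  0.1227] yaw 143.5 F [-5.7 -1.2  4.8] M [-0.136  0.776  0.179] j6 -1.447 eff -0.159
```

```bash
python3 -m creep '[[[0,0,0.05],[0,0,0],0.02],[[0,0,0.1],[0,0,0],0.02],[[0,0,0.15],[0,0,0],0.02]]' >/dev/null; python3 st.py
```

```text
t 8.78 p [ 0.4709 -0.1518  0.1227] yaw 134.9 F [-5.8 -1.6  4.7] M [-0.151  0.873  0.351] j6 -1.298 eff -0.009
```

The slack is taken up and the torque is 0.35 N m. The side force of -5.8 N in x says the tool axis is about 1 mm off the shaft, so I'll correct that while turning.

```bash
python3 -m creep '[[[0,0,0.05],[0.0003,-0.0005,0],0.02],[[0,0,0.12],[0.0006,-0.001,0],0.02],[[0,0,0.19],[0.0006,-0.001,0],0.02],[[0,0,0.26],[0.0006,-0.001,0],0.02]]' >/dev/null; python3 st.py
```

```text
t 9.12 p [ 0.4704 -0.1521  0.1227] yaw 119.9 F [-4.2 -1.9  3.3] M [-0.182  0.561  0.31 ] j6 -1.038 eff -0.151
```

```bash
python3 -m creep '[[[0,0,0.08],[0,0,0],0.02],[[0,0,0.16],[0,0,0],0.02],[[0,0,0.24],[0,0,0],0.02],[[0,0,0.32],[0,0,0],0.02]]' >/dev/null; python3 st.py
```

```text
t 9.45 p [ 0.4698 -0.1523  0.1226] yaw 101.6 F [-6.7 -2.   3.8] M [-0.308  0.887  0.373] j6 -0.718 eff -0.188
```

```bash
python3 -m creep '[[[0,0,0.08],[-0.0002,-0.0008,0],0.02],[[0,0,0.16],[-0.0003,-0.0016,0],0.02],[[0,0,0.24],[-0.0003,-0.0016,0],0.02],[[0,0,0.32],[-0.0003,-0.0016,0],0.02]]' >/dev/null; python3 st.py
```

```text
t 9.78 p [ 0.4691 -0.1524  0.1227] yaw 83.2 F [-3.6 -0.4  3. ] M [-0.002  0.474  0.239] j6 -0.401 eff -0.209
```

```bash
python3 -m creep '[[[0,0,0.08],[0,0,0],0.02],[[0,0,0.16],[0,0,0],0.02],[[0,0,0.24],[0,0,0],0.02],[[0,0,0.32],[0,0,0],0.02]]' >/dev/null; python3 st.py
```

```text
t 10.12 p [ 0.4684 -0.1522  0.1226] yaw 64.9 F [-4.8  0.4  4.9] M [0.091 0.8   0.323] j6 -0.081 eff -0.182
```

```bash
python3 -m creep '[[[0,0,0.08],[-0.0003,-0.0006,-0.0002],0.02],[[0,0,0.16],[-0.0005,-0.0011,-0.0003],0.02],[[0,0,0.24],[-0.0005,-0.0011,-0.0003],0.02],[[0,0,0.32],[-0.0005,-0.0011,-0.0003],0.02]]' >/dev/null; python3 st.py
```

```text
t 10.45 p [ 0.4678 -0.1519  0.1226] yaw 46.6 F [-1.8  1.   2.9] M [0.22  0.311 0.315] j6 0.238 eff -0.199
```

```bash
python3 -m creep '[[[0,0,0.08],[0,0,0],0.02],[[0,0,0.16],[0,0,0],0.02],[[0,0,0.24],[0,0,0],0.02],[[0,0,0.32],[0,0,0],0.02]]' >/dev/null; python3 st.py
```

```text
t 10.78 p [ 0.4674 -0.1514  0.1227] yaw 28.2 F [-3.8  3.3  4.3] M [0.528 0.577 0.308] j6 0.558 eff -0.176
```

```bash
python3 -m creep '[[[0,0,0.08],[-0.0002,-0.0006,0],0.02],[[0,0,0.16],[-0.0003,-0.0011,0],0.02],[[0,0,0.24],[-0.0003,-0.0014,0],0.02],[[0,0,0.32],[-0.0003,-0.0016,0],0.02]]' >/dev/null; python3 st.py
```

```text
t 11.12 p [ 0.4671 -0.1507  0.1227] yaw 9.9 F [-0.   1.4  1.6] M [0.199 0.106 0.329] j6 0.879 eff -0.198
```

```bash
python3 -m creep '[[[0,0,0.06],[0,-0.0003,0],0.02],[[0,0,0.12],[0,-0.0005,0],0.02],[[0,0,0.18],[0,-0.0005,0],0.02]]' >/dev/null; python3 st.py
```

```text
t 11.37 p [ 0.4671 -0.1503  0.1227] yaw -0.4 F [-0.3  1.5  1.1] M [0.179 0.091 0.303] j6 1.059 eff -0.069
```

About 2.5 rad of shaft turn so far, roughly 10 mm of travel, with torque steady near 0.3 N m. I'll take a quick side look at the remaining gap.

```bash
python3 - <<'E'
from h import *
im,D=viewer.grab_frame("side"); cv2.imwrite("pics/s3.png",im); np.save("pics/s3.npy",D)
a=cv2.imread("pics/s2.png"); u,v=388,250
f=lambda i: cv2.resize(i[v-10:v+45,u-25:u+25],None,fx=7.8,fy=7.8,interpolation=cv2.INTER_CUBIC)
cv2.imwrite("pics/s3c.png",np.hstack([f(a),f(im)]))
E
```

```text
(no output)
```

View pics/s3c.png

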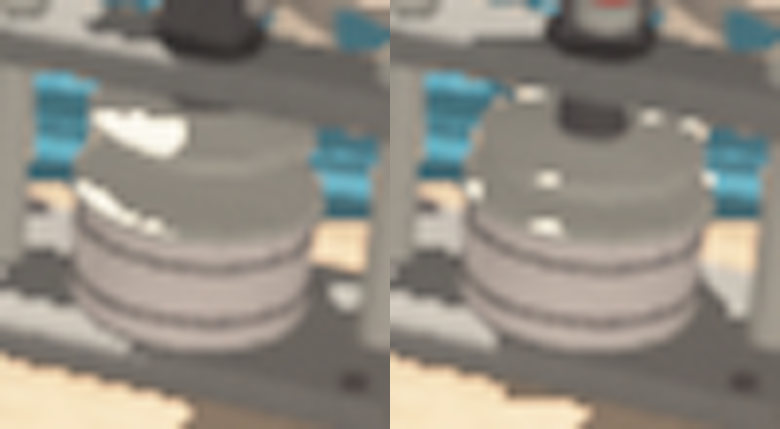

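The plate has visibly come down, its rim going from crop row 168 to 198 with the lid edge near 235. About 9 to 10 mm is left, so I'll need one re-grip later. I'll keep winding.

```bash
python3 -m creep '[[[0,0,0.08],[0,-0.0003,0],0.02],[[0,0,0.16],[0,-0.0005,0],0.02],[[0,0,0.24],[0,-0.0008,0],0.02],[[0,0,0.32],[0,-0.0010,0],0.02]]' >/dev/null; python3 st.py
```

```text
t 11.75 p [ 0.4672 -0.1496  0.1227] yaw -18.7 F [-1.2  0.   0.9] M [0.017 0.057 0.252] j6 1.381 eff -0.192
```

```bash
python3 -m creep '[[[0,0,0.08],[0,-0.0003,0],0.02],[[0,0,0.16],[0,-0.0005,0],0.02],[[0,0,0.24],[0,-0.0008,0],0.02],[[0,0,0.32],[0,-0.0010,0],0.02]]' >/dev/null; python3 st.py
```

```text
t 12.08 p [ 0.4675 -0.149   0.1227] yaw -37.0 F [-0.4 -0.9  0.2] M [-0.208  0.064  0.393] j6 1.703 eff -0.184
```

```bash
python3 -m creep '[[[0,0,0.06],[0,-0.0002,0],0.02],[[0,0,0.12],[0,-0.0004,0],0.02],[[0,0,0.18],[0,-0.0005,0],0.02]]' >/dev/null; python3 st.py
```

```text
t 12.33 p [ 0.4677 -0.1487  0.1227] yaw -47.3 F [-0.4 -1.4  0. ] M [-0.239  0.152  0.273] j6 1.883 eff -0.055
```

```bash
python3 -m creep '[[[0,0,0.06],[0,-0.0002,0],0.02],[[0,0,0.12],[0,-0.0004,0],0.02],[[0,0,0.18],[0,-0.0005,0],0.02]]' >/dev/null; python3 st.py
```

```text
t 12.58 p [ 0.4681 -0.1484  0.1227] yaw -57.6 F [-0.7 -1.9 -0.5] M [-0.25   0.112  0.418] j6 2.064 eff -0.050
```

```bash
python3 -m creep '[[[0,0,0.06],[0,0.0002,0],0.02],[[0,0,0.12],[0,0.0002,0],0.02],[[0,0,0.18],[0,0.0002,0],0.02]]' >/dev/null; python3 st.py
```

```text
t 12.83 p [ 0.4684 -0.1483  0.1227] yaw -67.9 F [ 0.5 -0.7 -1.2] M [-0.136 -0.154  0.313] j6 2.243 eff -0.044
```

```bash
python3 -m creep '[[[0,0,0.06],[0,0,0],0.02],[[0,0,0.12],[0,0,0],0.02],[[0,0,0.18],[0,0,0],0.02]]' >/dev/null; python3 st.py
```

```text
t 13.08 p [ 0.4687 -0.1482  0.1227] yaw -78.2 F [ 3.  -0.1 -2.4] M [-0.008 -0.364  0.345] j6 2.423 eff -0.035
```

About 3.9 rad of shaft turn so far, and joint 6 is near its end. I'll let go, lift clear of the grip, turn back half a turn, and regrasp centred on the shaft axis. The winding data put that axis at (0.4695, -0.1504).

```bash
python3 -m creep '[[[0,0,0],[0,0,0],0.05],[[0,0,0],[0,0,0],0.05],[[0,0,0],[0,0,0],0.05],[[0,0,0],[0,0,-0.03],0.05],[[0,0,0],[0,0,-0.065],0.05],[[0,0,-0.1],[0,0,-0.08],0.05],[[0,0,-0.9],[0,0,-0.08],0.05],[[0,0,-0.9],[0,0,-0.08],0.05],[[0,0,-0.9],[0,0,-0.08],0.05],[[0,0,-0.9],[0,0,-0.08],0.05],[[0,0,-0.9],[0,0,-0.08],0.05],[[0,0,-0.9],[0,0,-0.08],0.05]]' >/dev/null; python3 st.py
```

```text
t 14.08 p [ 0.4678 -0.1478  0.2027] yaw -29.1 F [ 0.6  0.3 -0.2] M [-0.034 -0.009 -0.021] j6 1.566 eff 0.794
```

```bash
python3 -m creep '[[[0,0,-1.5],[0,0,0],0.05],[[0,0,-1.5],[0,0,0],0.05],[[0,0,-1.5],[0,0,0],0.05],[[0,0,-1.5],[0,0,0],0.05],[[0,0,-1.5],[0,0,0],0.05],[[0,0,-1.5],[0,0,0],0.05],[[0,0,-1.5],[0,0,0],0.05],[[0,0,-1.5],[0,0,0],0.05],[[0,0,-1.5],[0,0,0],0.05],[[0,0,-1.5],[0,0,0],0.05],[[0,0,-1.5],[0,0,0],0.05],[[0,0,-1.5],[0,0,0],0.05]]' >/dev/null; python3 st.py
```

```text
t 15.08 p [ 0.4678 -0.1478  0.2026] yaw 56.8 F [ 0.3 -1.   0. ] M [ 0.023 -0.018  0.002] j6 0.066 eff 0.794
```

```bash
python3 -m creep '[[[0,0,-0.785],[-0.0013,0.0028,0],0.05],[[0,0,-0.785],[-0.0013,0.0028,0],0.05],[[0,0,-0.785],[-0.0013,0.0028,0],0.05],[[0,0,-0.785],[-0.0013,0.0028,0],0.05],[[0,0,-0.785],[-0.0013,0.0028,0],0.05],[[0,0,-0.785],[-0.0013,0.0028,0],0.05],[[0,0,-0.785],[-0.0013,0.0028,0],0.05],[[0,0,-0.785],[-0.0013,0.0028,0],0.05]]' >/dev/null; python3 st.py; python3 - <<'E'
from h import *
s=state(); C=cam("wrist"); im,D=viewer.grab_frame("wrist"); cv2.imwrite("pics/wr1.png",im)
Rt=cv2.Rodrigues(np.array(s["tool_rot"],float))[0]; p=np.array(s["tool_pos"])
vv,uu=np.mgrid[0:480,0:640]; P=depthpt(C,np.c_[uu.ravel(),vv.ravel()],D).reshape(480,640,3); T=(P-p)@Rt
near=(abs(P[...,0]-0.470)<0.03)&(abs(P[...,1]+0.150)<0.03)
m=near&(P[...,2]>0.150)&(P[...,2]<0.158); B,l=blob(m,50); m=l==B[0][3]; print("hub top",B[0],P[m].mean(0).round(4),cv2.minAreaRect(np.float32(T[m][:,:2]*1000)))
im2,D2=viewer.grab_frame("side"); cv2.imwrite("pics/s4.png",im2)
a=cv2.imread("pics/s2.png"); b=cv2.imread("pics/s3.png"); u,v=388,250
f=lambda i: cv2.resize(i[v-40:v+45,u-32:u+32],None,fx=4,fy=4,interpolation=cv2.INTER_CUBIC)
cv2.imwrite("pics/s4c.png",np.hstack([f(a),f(b),f(im2)]))
E
```

```text
t 15.75 p [ 0.4694 -0.1504  0.2026] yaw 101.5 F [-0.3 -0.6  0.3] M [-0.044  0.041 -0.014] j6 -0.717 eff -0.205
hub top (2300, [325.1, 266.4], [300, 242, 50, 49], 1) [ 0.4698 -0.1484  0.1534] ((0.9312982559204102, 0.8306789398193359), (27.850706100463867, 28.691625595092773), 88.48408508300781)
```

View pics/wr1.png

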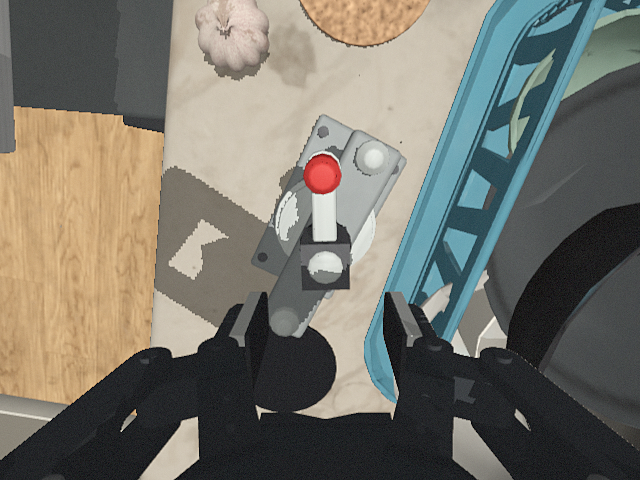

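View pics/s4c.png

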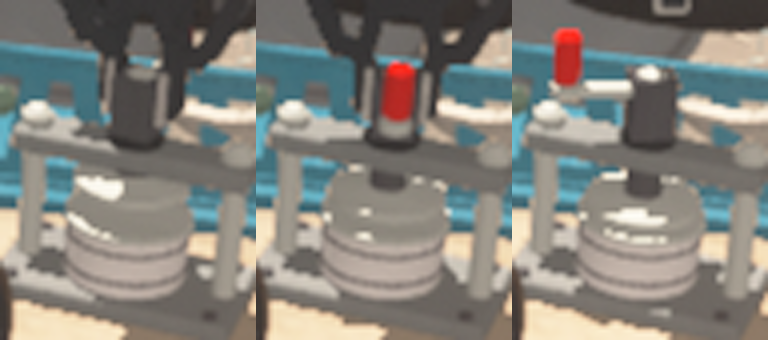

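The crank stands upright and fully down on the shaft. The hub is at (325,266) under the jaws, about 1 mm off in tool x and y, and the plate is clearly lower. I'll descend and regrip.

```bash
python3 -m creep '[[[0,0,0.02],[0.001,0.0005,0.035],0.05],[[0,0,0.02],[0.001,0.0005,0.065],0.05],[[0,0,0.02],[0.001,0.0005,0.0795],0.05],[[0,0,0.02],[0.001,0.0005,0.0795],0.05],[[0,0,0.02],[0.001,0.0005,0.0795],0.02],[[0,0,0.02],[0.001,0.0005,0.0795],0.02],[[0,0,0.02],[0.001,0.0005,0.0795],0.02],[[0,0,0.02],[0.001,0.0005,0.0795],0.02],[[0,0,0.02],[0.001,0.0005,0.0795],0.02]]'; python3 st.py
```

```text
t: 16.6
tool_pos: [0.4693, -0.1498, 0.1246]
tool_rot: [-2.012, -2.412, 0.003]
wrist_force: [-5.3, -1.9, 0.7]
opening: 0.0268
t 16.60 p [ 0.4693 -0.1498  0.1246] yaw 100.3 F [-5.3 -1.9  0.7] M [-0.125  0.809  0.166] j6 -0.693 eff 0.184
```

```bash
python3 -m creep '[[[0,0,0.05],[-0.0001,-0.0009,0],0.02],[[0,0,0.1],[-0.0001,-0.0011,0],0.02],[[0,0,0.15],[-0.0001,-0.0011,0],0.02],[[0,0,0.2],[-0.0001,-0.0011,0],0.02]]' >/dev/null; python3 st.py
```

```text
t 16.93 p [ 0.4693 -0.1498  0.1246] yaw 88.7 F [-0.9  0.7 -1.1] M [0.055 0.182 0.386] j6 -0.493 eff 0.027
```

```bash
python3 -m creep '[[[0,0,0.05],[0,0,0],0.02],[[0,0,0.1],[0,0,0],0.02],[[0,0,0.15],[0,0,0],0.02]]' >/dev/null; python3 st.py
```

```text
t 17.18 p [ 0.4694 -0.1499  0.1246] yaw 80.1 F [-1.   0.5 -1.5] M [0.163 0.252 0.348] j6 -0.343 eff 0.028
```

Side forces are now only about 1 N and the torque is 0.35 N m. Joint 6 is stiff, so I want the feel at the stop to be on the softer knob side. First I'll estimate the remaining gap from the saved side views, which costs no robot time.

```bash
python3 - <<'E'
from h import *
u,v=388,250
out=[]
for n in ("s2","s3","s4"):
    i=cv2.imread(f"pics/{n}.png")[v-8:v+40,u-20:u+20]
    i=cv2.resize(i,None,fx=6.5,fy=11,interpolation=cv2.INTER_CUBIC).astype(float)
    i=np.clip((i-70)*2.2,0,255).astype(np.uint8)
    for k in range(0,48,4): cv2.putText(i,str(v-8+k),(0,int((k+.5)*11)+4),0,.35,(0,0,255),1)
    out.append(i)
cv2.imwrite("pics/cmp.png",np.hstack(out)[:600])
g=[cv2.cvtColor(cv2.imread(f"pics/{n}.png"),cv2.COLOR_BGR2GRAY) for n in ("s2","s3","s4")]
C=cam("side")
for P in ([.470-.042,-.1495,.0],[.470,-.1495,.108],[0.470,-0.1495,.03],[.470,-.1495,.04]): print(P,proj(C,P).round(1))
for r in range(240,300,1): print(r,[gg[r,386:391].mean().round(0) for gg in g], end=" | " if r%3 else "\n")
E
```

```text
[0.428, -0.1495, 0.0] [[385.7 289.7]]
[0.47, -0.1495, 0.108] [[389.3 244.6]]
[0.47, -0.1495, 0.03] [[386.9 271.6]]
[0.47, -0.1495, 0.04] [[387.2 268.2]]
240 [np.float64(72.0), np.float64(121.0), np.float64(77.0)]
241 [np.float64(72.0), np.float64(132.0), np.float64(77.0)] | 242 [np.float64(72.0), np.float64(134.0), np.float64(78.0)] | 243 [np.float64(72.0), np.float64(119.0), np.float64(77.0)]
244 [np.float64(66.0), np.float64(86.0), np.float64(78.0)] | 245 [np.float64(55.0), np.float64(58.0), np.float64(66.0)] | 246 [np.float64(50.0), np.float64(50.0), np.float64(54.0)]
247 [np.float64(75.0), np.float64(73.0), np.float64(77.0)] | 248 [np.float64(100.0), np.float64(100.0), np.float64(103.0)] | 249 [np.float64(108.0), np.float64(108.0), np.float64(111.0)]
250 [np.float64(107.0), np.float64(107.0), np.float64(111.0)] | 251 [np.float64(107.0), np.float64(107.0), np.float64(110.0)] | 252 [np.float64(99.0), np.float64(99.0), np.float64(103.0)]
253 [np.float64(89.0), np.float64(84.0), np.float64(87.0)] | 254 [np.float64(117.0), np.float64(76.0), np.float64(78.0)] | 255 [np.float64(149.0), 
[... 2118 characters left out ...]
)]
289 [np.float64(110.0), np.float64(110.0), np.float64(114.0)] | 290 [np.float64(110.0), np.float64(109.0), np.float64(113.0)] | 291 [np.float64(124.0), np.float64(124.0), np.float64(128.0)]
292 [np.float64(151.0), np.float64(166.0), np.float64(207.0)] | 293 [np.float64(152.0), np.float64(174.0), np.float64(236.0)] | 294 [np.float64(132.0), np.float64(151.0), np.float64(236.0)]
295 [np.float64(123.0), np.float64(132.0), np.float64(235.0)] | 296 [np.float64(121.0), np.float64(121.0), np.float64(233.0)] | 297 [np.float64(120.0), np.float64(120.0), np.float64(231.0)]
298 [np.float64(119.0), np.float64(120.0), np.float64(229.0)] | 299 [np.float64(120.0), np.float64(121.0), np.float64(225.0)] |
```

View pics/cmp.png

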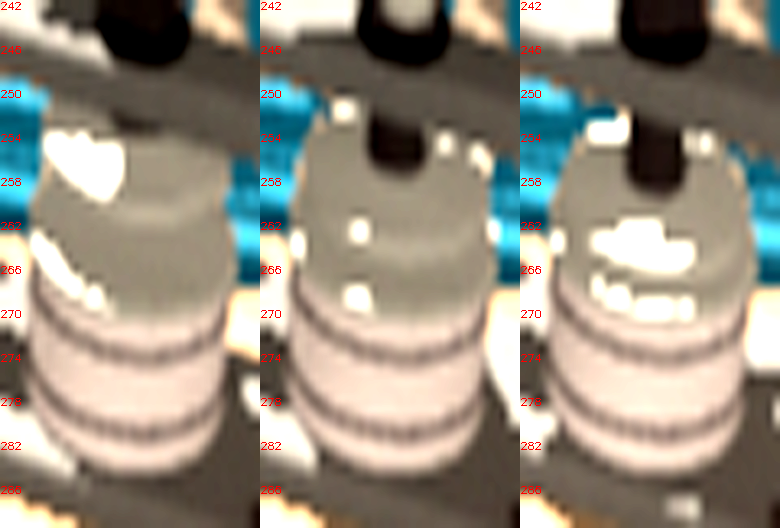

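The plate's lower rim (row 262.5, then 266, then about 268) against its rest row near 269.4 suggests the starting gap was about 20 mm, with roughly 3 mm (0.7 rad) still to go. I'll wind 0.2 rad more at the hub, then change to the knob for the final feel.

```bash
python3 -m creep '[[[0,0,0.05],[0,0,0],0.02],[[0,0,0.1],[0,0,0],0.02]]' >/dev/null; python3 st.py; python3 -m creep '[[[0,0,0.05],[0,0,0],0.02],[[0,0,0.1],[0,0,0],0.02]]' >/dev/null; python3 st.py
```

```text
t 17.35 p [ 0.4694 -0.1499  0.1246] yaw 74.4 F [-0.6  1.1 -1. ] M [0.094 0.128 0.354] j6 -0.243 eff 0.028
t 17.52 p [ 0.4694 -0.1499  0.1246] yaw 68.7 F [-1.   0.2 -1. ] M [0.09  0.141 0.355] j6 -0.143 eff 0.029
```

```bash
python3 -m creep '[[[0,0,0],[0,0,0],0.045],[[0,0,0],[0,0,0],0.045],[[0,0,0],[0,0,0],0.045],[[0,0,0],[0,0,-0.03],0.045],[[0,0,0],[0,0,-0.065],0.045],[[0,0,0],[0.01,0,-0.085],0.045],[[0,0,0],[0.04,0,-0.085],0.045],[[0,0,0],[0.055,0,-0.085],0.045],[[0,0,0],[0.055,0,-0.085],0.045],[[0,0,0],[0.055,0,-0.085],0.045]]' >/dev/null; python3 st.py; python3 - <<'E'
from h import *
s=state(); C=cam("wrist"); im,D=viewer.grab_frame("wrist"); cv2.imwrite("pics/wk1.png",im)
Rt=cv2.Rodrigues(np.array(s["tool_rot"],float))[0]; p=np.array(s["tool_pos"])
vv,uu=np.mgrid[0:480,0:640]; P=depthpt(C,np.c_[uu.ravel(),vv.ravel()],D).reshape(480,640,3); T=(P-p)@Rt
hsv=cv2.cvtColor(im,cv2.COLOR_BGR2HSV)
red=((hsv[...,0]<8)|(hsv[...,0]>172))&(hsv[...,1]>130)&(hsv[...,2]>50)&(P[...,2]>0.178)&(P[...,2]<0.19)
B,l=blob(red,30); print(B[:2]); m=l==B[0][3]; print("knob top world",P[m].mean(0).round(4),"tool",T[m].mean(0).round(4),cv2.minEnclosingCircle(np.float32(T[m][:,:2]*1000)))
m=(abs(P[...,0]-0.470)<0.03)&(abs(P[...,1]+0.150)<0.03)&(P[...,2]>0.150)&(P[...,2]<0.158); B,l=blob(m,50); m=l==B[0][3]; print("hub top",P[m].mean(0).round(4),cv2.minAreaRect(np.float32(T[m][:,:2]*1000)))
im2,D2=viewer.grab_frame("side"); cv2.imwrite("pics/s5.png",im2)
E
```

```text
t 18.35 p [ 0.489  -0.0981  0.2087] yaw 68.9 F [-0.7 -1.3 -0.3] M [-0.006 -0.079 -0.008] j6 -0.033 eff 0.019
[(757, [320.5, 282.4], [304, 267, 34, 31], 1)]
knob top world [ 0.4877 -0.0956  0.1812] tool [ 0.0019 -0.0021  0.0275] ((0.5687270164489746, -1.9576618671417236), 8.84495735168457)
hub top [ 0.4705 -0.1481  0.1533] ((-54.68653106689453, 0.8015432357788086), (28.05483055114746, 29.24733543395996), 86.72824096679688)
```

View pics/wk1.png

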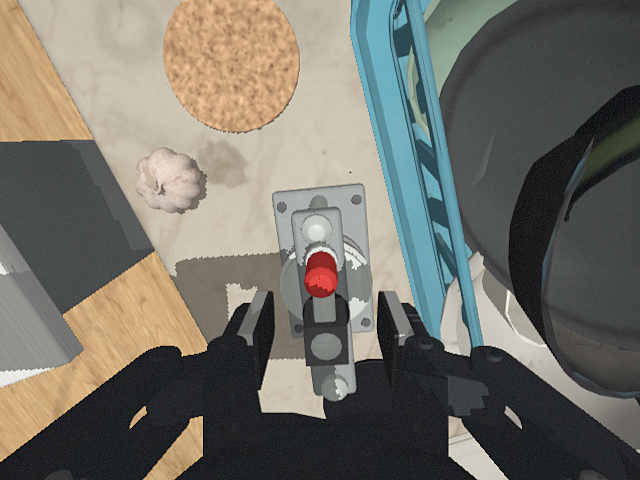

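The knob's top is at (320,282), tool (0.6, -2.0) mm, 54 to 55 mm from the hub as it must be. The arm stands about 3° back of the tool. I'll lower the jaws, part-open, around it as a cage.

```bash
python3 -m creep '[[[0,0,-0.05],[0.001,-0.002,0.02],0.04],[[0,0,-0.05],[0.001,-0.002,0.04],0.035],[[0,0,-0.05],[0.001,-0.002,0.0535],0.03],[[0,0,-0.05],[0.001,-0.002,0.0535],0.026],[[0,0,-0.05],[0.001,-0.002,0.0535],0.026],[[0,0,-0.05],[0.001,-0.002,0.0535],0.026]]'; python3 st.py
```

```text
t: 18.95
tool_pos: [0.4876, -0.0974, 0.1555]
tool_rot: [2.548, 1.836, 0.001]
wrist_force: [-0.5, -0.0, 0.0]
opening: 0.026
t 18.95 p [ 0.4876 -0.0974  0.1555] yaw 71.6 F [-0.5 -0.   0. ] M [-0.031  0.026 -0.006] j6 -0.080 eff -0.001
```

```bash
python3 -m creep '[[[0,0,0],[0,0.003,0],0.026],[[0,0,0.02],[0,0.005,0],0.026],[[0,0,0.03],[0,0.006,0],0.026]]' >/dev/null; python3 st.py;  python3 -m creep '[[[0,0,0.02],[0,0.001,0],0.026],[[0,0,0.04],[0,0.002,0],0.026]]' >/dev/null; python3 st.py
```

```text
t 19.20 p [ 0.4921 -0.0983  0.1555] yaw 69.8 F [-6.   2.5  6.1] M [0.414 1.165 0.038] j6 -0.047 eff -0.040
t 19.37 p [ 0.4933 -0.0984  0.1554] yaw 67.5 F [-7.4  3.   6.3] M [0.577 1.273 0.014] j6 -0.007 eff -0.147
```

```bash
python3 -m creep '[[[0,0,0.02],[0,0.0011,0],0.026]]' >/dev/null; python3 st.py;  python3 -m creep '[[[0,0,0.02],[0,0.0011,0],0.026]]' >/dev/null; python3 st.py
```

```text
t 19.45 p [ 0.4943 -0.0988  0.1554] yaw 66.4 F [-8.2  3.   6.9] M [ 0.671  1.252 -0.039] j6 0.013 eff -0.144
t 19.53 p [ 0.4954 -0.0991  0.1554] yaw 65.2 F [-6.6  3.8  5.4] M [ 0.648  1.214 -0.008] j6 0.033 eff -0.145
```

The force has levelled off at about 8 N and the tool advances the full step, so the crank is winding. I'll continue in small steps, easing up slightly to shed the vertical friction.

```bash
python3 -m creep '[[[0,0,0.02],[0,0.0011,-0.0005],0.026],[[0,0,0.04],[0,0.0022,-0.001],0.026]]' >/dev/null; python3 st.py;  python3 -m creep '[[[0,0,0.02],[0,0.0011,-0.0003],0.026],[[0,0,0.04],[0,0.0022,-0.0006],0.026]]' >/dev/null; python3 st.py
```

```text
t 19.70 p [ 0.4971 -0.0998  0.1558] yaw 62.9 F [-6.3  3.9  3.3] M [0.605 1.175 0.04 ] j6 0.073 eff -0.147
t 19.87 p [ 0.4987 -0.1006  0.1559] yaw 60.6 F [-6.3  3.7  2.3] M [ 0.674  1.152 -0.025] j6 0.113 eff -0.147
```

```bash
cat > chk.py <<'E'
import sys
from h import *
s=state(); R=cv2.Rodrigues(np.array(s["tool_rot"],float))[0]; F=np.array(s["wrist_force"])
ft=-F@R[:,1]; print("t %.2f"%s["t"],"p",np.round(s["tool_pos"],4),"yaw %.1f"%np.degrees(np.arctan2(R[1,0],R[0,0])),"tang %.1f rad %.1f up %.1f"%(ft,F@R[:,0],F[2]))
sys.exit(0 if ft<10.0 and abs(F@R[:,0])<6 and abs(F[2])<10 else 1)
E
python3 -m creep '[[[0,0,0.02],[0,0.0011,-0.0003],0.026]]' >/dev/null && python3 chk.py && python3 -m creep '[[[0,0,0.02],[0,0.0011,-0.0002],0.026]]' >/dev/null && python3 chk.py && python3 -m creep '[[[0,0,0.02],[0,0.0011,0],0.026]]' >/dev/null && python3 chk.py && python3 -m creep '[[[0,0,0.02],[0,0.0011,0],0.026]]' >/dev/null && python3 chk.py
```

```text
t 19.95 p [ 0.4995 -0.101   0.1559] yaw 59.5 tang 7.1 rad 0.1 up 1.9
t 20.03 p [ 0.5004 -0.1015  0.1559] yaw 58.3 tang 7.5 rad 0.4 up 2.1
t 20.12 p [ 0.5013 -0.102   0.1559] yaw 57.2 tang 7.5 rad -0.6 up 1.7
t 20.20 p [ 0.5022 -0.1026  0.1559] yaw 56.1 tang 8.0 rad -0.7 up 0.7
```

```bash
python3 -m creep '[[[0,0,0.02],[0,0.0011,0],0.026]]' >/dev/null && python3 chk.py && python3 -m creep '[[[0,0,0.02],[0,0.0011,0],0.026]]' >/dev/null && python3 chk.py && python3 -m creep '[[[0,0,0.02],[0,0.0011,0],0.026]]' >/dev/null && python3 chk.py && python3 -m creep '[[[0,0,0.02],[0,0.0011,0],0.026]]' >/dev/null && python3 chk.py && python3 -m creep '[[[0,0,0.02],[0,0.0011,0],0.026]]' >/dev/null && python3 chk.py && python3 -m creep '[[[0,0,0.02],[0,0.0011,0],0.026]]' >/dev/null && python3 chk.py
```

```text
t 20.28 p [ 0.5032 -0.1032  0.1559] yaw 54.9 tang 7.8 rad 0.3 up 1.7
t 20.37 p [ 0.5041 -0.1038  0.1559] yaw 53.8 tang 8.0 rad 0.1 up 1.0
t 20.45 p [ 0.505  -0.1044  0.1559] yaw 52.6 tang 8.5 rad -0.1 up 1.0
t 20.53 p [ 0.5058 -0.105   0.1559] yaw 51.5 tang 7.8 rad -1.2 up 1.2
t 20.62 p [ 0.5067 -0.1057  0.1559] yaw 50.3 tang 7.6 rad -0.8 up 1.0
t 20.70 p [ 0.5076 -0.1064  0.1559] yaw 49.2 tang 7.9 rad -0.3 up 1.5
```

```bash
python3 -m creep '[[[0,0,0.02],[0,0.0011,0],0.026]]' >/dev/null && python3 chk.py && python3 -m creep '[[[0,0,0.02],[0,0.0011,0],0.026]]' >/dev/null && python3 chk.py && python3 -m creep '[[[0,0,0.02],[0,0.0011,0],0.026]]' >/dev/null && python3 chk.py && python3 -m creep '[[[0,0,0.02],[0,0.0011,0],0.026]]' >/dev/null && python3 chk.py && python3 -m creep '[[[0,0,0.02],[0,0.0011,0],0.026]]' >/dev/null && python3 chk.py && python3 -m creep '[[[0,0,0.02],[0,0.0011,0],0.026]]' >/dev/null && python3 chk.py
```

```text
t 20.78 p [ 0.5084 -0.1071  0.1559] yaw 48.0 tang 8.0 rad -0.3 up 1.5
t 20.87 p [ 0.5093 -0.1078  0.1559] yaw 46.9 tang 8.0 rad -0.6 up 1.7
t 20.95 p [ 0.5101 -0.1085  0.1559] yaw 45.7 tang 8.3 rad -0.0 up 1.1
t 21.03 p [ 0.5109 -0.1092  0.1559] yaw 44.6 tang 7.6 rad -1.0 up 1.8
t 21.12 p [ 0.5117 -0.1099  0.1559] yaw 43.4 tang 7.8 rad -1.6 up 1.6
t 21.20 p [ 0.5125 -0.1107  0.1559] yaw 42.3 tang 7.6 rad -0.2 up 1.3
```

```bash
python3 -m creep '[[[0,0,0.02],[-0.0002,0.0011,0],0.026]]' >/dev/null && python3 chk.py && python3 -m creep '[[[0,0,0.02],[-0.0002,0.0011,0],0.026]]' >/dev/null && python3 chk.py && python3 -m creep '[[[0,0,0.02],[-0.0002,0.0011,0],0.026]]' >/dev/null && python3 chk.py && python3 -m creep '[[[0,0,0.02],[-0.0002,0.0011,0],0.026]]' >/dev/null && python3 chk.py && python3 -m creep '[[[0,0,0.02],[-0.0002,0.0011,0],0.026]]' >/dev/null && python3 chk.py && python3 -m creep '[[[0,0,0.02],[-0.0002,0.0011,0],0.026]]' >/dev/null && python3 chk.py
```

```text
t 21.28 p [ 0.5132 -0.1116  0.1559] yaw 41.1 tang 7.9 rad -1.3 up 0.7
t 21.37 p [ 0.5138 -0.1125  0.1559] yaw 40.0 tang 8.4 rad 0.1 up 1.2
t 21.45 p [ 0.5144 -0.1134  0.1559] yaw 38.8 tang 8.3 rad -0.2 up 0.9
t 21.53 p [ 0.5147 -0.114   0.1559] yaw 37.7 tang 10.1 rad 0.6 up 3.6
```

The force rose to 10.1 N and the advance dropped from 1.1 to 0.7 mm, which may be the stop. I'll take half steps now.

```bash
python3 -m creep '[[[0,0,0.01],[0,0.0005,0],0.026]]' >/dev/null; python3 chk.py; python3 -m creep '[[[0,0,0],[0,0,0],0.026]]' >/dev/null; python3 chk.py
```

```text
t 21.62 p [ 0.5149 -0.1142  0.1559] yaw 37.1 tang 9.9 rad -0.6 up 3.1
t 21.70 p [ 0.5149 -0.1142  0.1559] yaw 37.1 tang 9.9 rad 0.6 up 2.8
```

```bash
python3 -m creep '[[[0,0,0.01],[0,0.0005,0],0.026]]' >/dev/null; python3 chk.py; python3 -m creep '[[[0,0,0],[0,0.0005,0],0.026]]' >/dev/null; python3 chk.py; python3 - <<'E'
from h import *
im2,D2=viewer.grab_frame("side"); cv2.imwrite("pics/s6.png",im2)
u,v=388,250; out=[]
for n in ("s2","s5","s6"):
    i=cv2.imread(f"pics/{n}.png")[v-8:v+40,u-20:u+20]
    i=cv2.resize(i,None,fx=6.5,fy=11,interpolation=cv2.INTER_CUBIC).astype(float)
    i=np.clip((i-70)*2.2,0,255).astype(np.uint8)
    for k in range(0,48,4): cv2.putText(i,str(v-8+k),(0,int((k+.5)*11)+4),0,.35,(0,0,255),1)
    out.append(i)
cv2.imwrite("pics/cmp2.png",np.hstack(out)[:600])
E
```

```text
t 21.78 p [ 0.515  -0.1143  0.1559] yaw 36.6 tang 11.5 rad -0.9 up 2.9
t 21.87 p [ 0.5152 -0.1145  0.1559] yaw 36.6 tang 13.0 rad -0.8 up 2.6
```

View pics/cmp2.png

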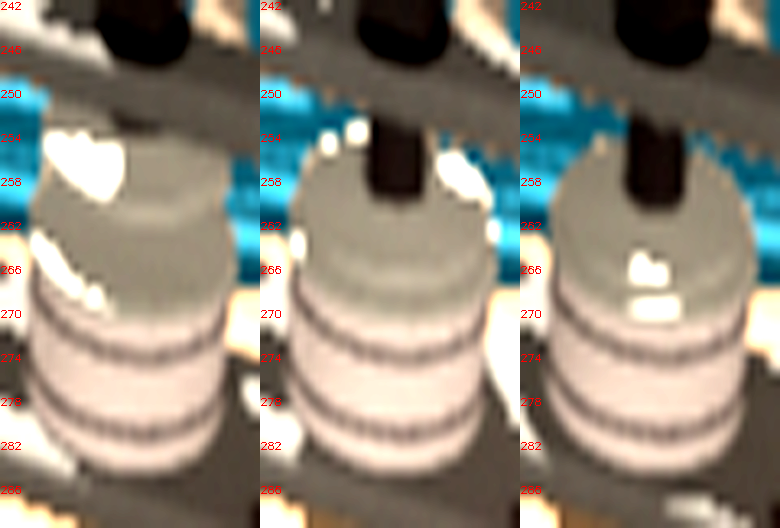

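The force climbs 9.9, 11.5, 13.0 N for half-millimetre steps while the knob hardly moves. That's the stop, at about 4.95 rad in total, which agrees with the 20 mm gap. In the side picture the plate now sits right at the lid, its rim at row 268 to 269 with the lid edge at 270. I'll back off and lift clear of the knob.

```bash
python3 -m creep '[[[0,0,0],[0,-0.002,0],0.026],[[0,0,0],[0,-0.0055,0],0.03],[[0,0,0],[0,-0.0055,0],0.034],[[0,0,0],[0,-0.0055,-0.02],0.04],[[0,0,0],[0,-0.0055,-0.045],0.045],[[0,0,0],[0,-0.0055,-0.06],0.045],[[0,0,0],[-0.03,-0.0055,-0.06],0.045],[[0,0,0],[-0.057,-0.0055,-0.06],0.045],[[0,0,0],[-0.057,-0.0055,-0.06],0.045],[[0,0,0],[-0.057,-0.0055,-0.06],0.045]]' >/dev/null; python3 st.py; cat > hubm.py <<'E'
from h import *
import sys
n=sys.argv[1]; s=state(); C=cam("wrist"); im,D=viewer.grab_frame("wrist"); cv2.imwrite(f"pics/{n}.png",im)
Rt=cv2.Rodrigues(np.array(s["tool_rot"],float))[0]; p=np.array(s["tool_pos"])
vv,uu=np.mgrid[0:480,0:640]; P=depthpt(C,np.c_[uu.ravel(),vv.ravel()],D).reshape(480,640,3); T=(P-p)@Rt
hsv=cv2.cvtColor(im,cv2.COLOR_BGR2HSV)
red=((hsv[...,0]<8)|(hsv[...,0]>172))&(hsv[...,1]>130)&(hsv[...,2]>50)&(P[...,2]>0.178)&(P[...,2]<0.19)
B,l=blob(red,30); m=l==B[0][3]; k=np.array(cv2.minEnclosingCircle(np.float32(T[m][:,:2]*1000))[0]); print("knob",B[0][:2],"tool mm",k)
m=(abs(P[...,0]-0.470)<0.03)&(abs(P[...,1]+0.150)<0.03)&(P[...,2]>0.148)&(P[...,2]<0.160); B,l=blob(m,50); m=l==B[0][3]; r=cv2.minAreaRect(np.float32(T[m][:,:2]*1000)); print("hub top z %.4f"%P[m][:,2].mean(),"tool mm",r)
d=k-np.array(r[0]); print("arm dir in tool deg %.1f len %.1f"%(np.degrees(np.arctan2(d[1],d[0])),np.hypot(*d)))
E
python3 hubm.py wh2
```

```text
t 22.75 p [ 0.4688 -0.1486  0.2177] yaw 36.5 F [ 0.2  0.3 -0.6] M [-0.002  0.017 -0.055] j6 0.420 eff -0.027
knob (897, [312.4, 174.9]) tool mm [55.12254715 -6.90825319]
hub top z 0.1534 tool mm ((0.47890472412109375, 1.1780433654785156), (28.16802215576172, 28.637741088867188), 81.12244415283203)
arm dir in tool deg -8.4 len 55.2
```

View pics/wh2.png

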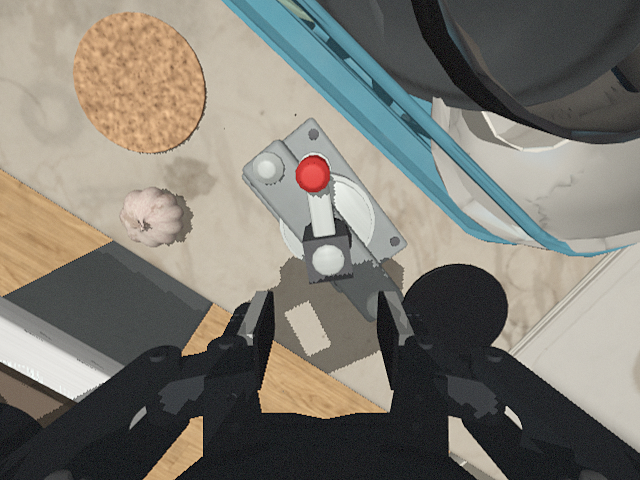

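The hub is at (330,260), seated with its top at 0.1534, and the arm is 8.5° back of the tool. I'll align, lower, grip the hub, and ease it back a few degrees within the socket's slack before lifting.

```bash
python3 -m creep '[[[0,0,-0.1],[0.001,0.001,0.03],0.045],[[0,0,-0.15],[0.001,0.001,0.06],0.045],[[0,0,-0.15],[0.001,0.001,0.085],0.045],[[0,0,-0.15],[0.001,0.001,0.093],0.045],[[0,0,-0.15],[0.001,0.001,0.093],0.045],[[0,0,-0.15],[0.001,0.001,0.093],0.02],[[0,0,-0.15],[0.001,0.001,0.093],0.02],[[0,0,-0.15],[0.001,0.001,0.093],0.02],[[0,0,-0.15],[0.001,0.001,0.093],0.02],[[0,0,-0.15],[0.001,0.001,0.093],0.02]]'; python3 st.py
```

```text
t: 23.63
tool_pos: [0.4714, -0.1481, 0.1254]
tool_rot: [2.897, 1.208, 0.005]
wrist_force: [2.3, 0.5, 1.7]
opening: 0.0272
t 23.63 p [ 0.4714 -0.1481  0.1254] yaw 45.3 F [2.3 0.5 1.7] M [ 0.123 -0.349  0.157] j6 0.270 eff 0.167
```

```bash
python3 -m creep '[[[0,0,-0.04],[0,0,0],0.02],[[0,0,-0.08],[0,0,0],0.02]]' >/dev/null; python3 st.py; python3 -m creep '[[[0,0,0],[0,0,-0.003],0.02],[[0,0,0],[0,0,-0.006],0.02]]' >/dev/null; python3 st.py
```

```text
t 23.80 p [ 0.4713 -0.1481  0.1254] yaw 49.9 F [1.  1.2 1.2] M [ 0.179 -0.243 -0.026] j6 0.189 eff 0.239
t 23.97 p [ 0.4707 -0.1479  0.1296] yaw 49.8 F [ 5.7 -1.3 -7.8] M [-0.181 -0.96   0.106] j6 0.191 eff 0.042
```

```bash
python3 -m creep '[[[0,0,0],[0.0005,0.0009,-0.002],0.02],[[0,0,0],[0.0005,0.0009,-0.005],0.02],[[0,0,0],[0.0005,0.0009,-0.008],0.02]]' >/dev/null; python3 st.py
```

```text
t 24.22 p [ 0.4708 -0.1479  0.1377] yaw 49.8 F [ 2.2 -1.1 -4.5] M [-0.119 -0.383  0.045] j6 0.192 eff 0.024
```

```bash
python3 -m creep '[[[0,0,0],[0,0,-0.005],0.02],[[0,0,0],[0,0,-0.010],0.02],[[0,0,0],[0,0,-0.015],0.02],[[0,0,0],[0,0,-0.03],0.02],[[0,0,0],[0,0,-0.05],0.02],[[0,0,0],[0,0,-0.06],0.02],[[0,0,0],[0,0,-0.06],0.02]]' >/dev/null; python3 st.py; python3 - <<'E'
from h import *
s=state(); C=cam("wrist"); im,D=viewer.grab_frame("wrist"); cv2.imwrite("pics/wl1.png",im)
im2,D2=viewer.grab_frame("side"); cv2.imwrite("pics/s7.png",im2); np.save("pics/s7.npy",D2)
u,v=388,250
cv2.imwrite("pics/s7c.png",cv2.resize(im2[v-70:v+50,u-60:u+60],None,fx=5,fy=5,interpolation=cv2.INTER_CUBIC))
E
```

```text
t 24.80 p [ 0.4725 -0.1487  0.2013] yaw 49.8 F [ 0.6 -0.  -0.6] M [-0.043  0.059 -0.041] j6 0.191 eff 0.000
```

View pics/s7c.png

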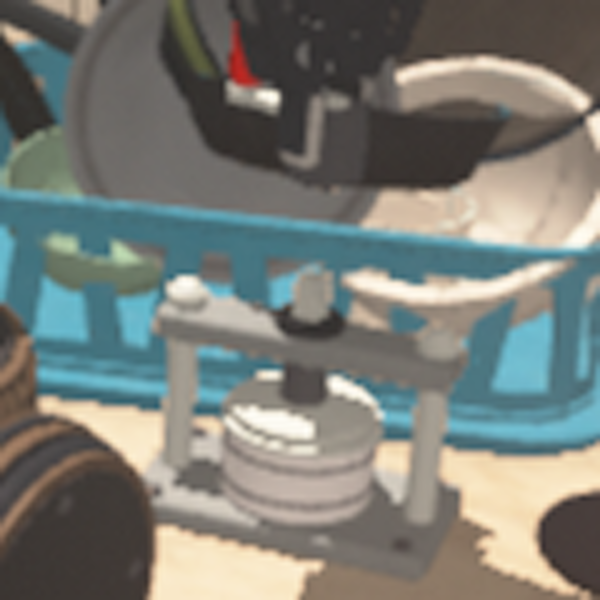

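View pics/wl1.png

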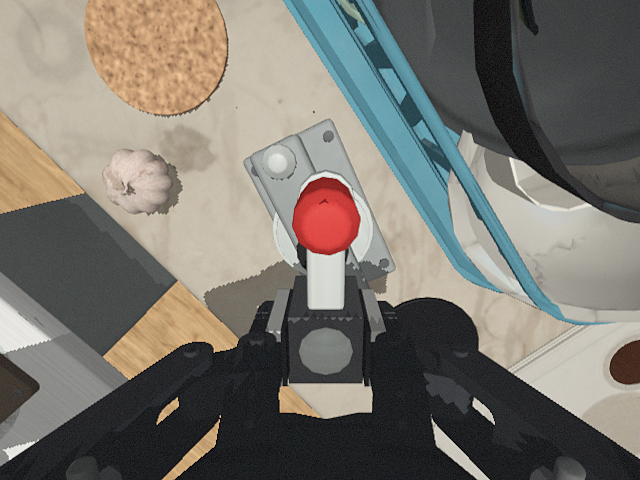

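The side crop shows the plate sitting flush on the mould with the shaft bare. The wrist view shows the crank held level in the jaws. Now I'll take it over the cork mat, which is the cork-coloured one at (156,45) and not the black disc at (425,345).

```bash
python3 -m creep '[[[0,0,0],[0.03,-0.029,-0.005],0.02],[[0,0,0],[0.06,-0.058,-0.005],0.02],[[0,0,0],[0.09,-0.087,0],0.02],[[0,0,0],[0.12,-0.115,0],0.02],[[0,0,0],[0.148,-0.143,0.01],0.02],[[0,0,0],[0.1485,-0.143,0.045],0.02],[[0,0,0],[0.1485,-0.143,0.085],0.02],[[0,0,0],[0.1485,-0.143,0.12],0.02],[[0,0,0],[0.1485,-0.143,0.15],0.02],[[0,0,0],[0.1485,-0.143,0.16],0.02],[[0,0,0],[0.1485,-0.143,0.16],0.02],[[0,0,0],[0.1485,-0.143,0.16],0.02]]' >/dev/null; python3 st.py; python3 - <<'E'
from h import *
s=state(); C=cam("wrist"); im,D=viewer.grab_frame("wrist"); cv2.imwrite("pics/wm1.png",im)
Rt=cv2.Rodrigues(np.array(s["tool_rot"],float))[0]; p=np.array(s["tool_pos"])
vv,uu=np.mgrid[0:480,0:640]; P=depthpt(C,np.c_[uu.ravel(),vv.ravel()],D).reshape(480,640,3); T=(P-p)@Rt
g=cv2.cvtColor(im,cv2.COLOR_BGR2GRAY)
sub=np.zeros((480,640),bool); sub[305:385,286:366]=1
m=sub&(T[...,2]<-0.025)&(T[...,2]>-0.036); Q=T[m]; print("hub top tool",Q.mean(0).round(4),np.percentile(Q[:,2],[5,50,95]).round(4))
A=np.c_[Q[:,:2],np.ones(len(Q))]; print("slopes",np.linalg.lstsq(A,Q[:,2],rcond=None)[0].round(4))
im2,D2=viewer.grab_frame("top"); cv2.imwrite("pics/t2.png",im2)
cv2.imwrite("pics/t2c.png",cv2.resize(im2[150:310,120:480],None,fx=2.2,fy=2.2))
E
```

```text
t 25.90 p [0.4575 0.0578 0.0377] yaw 49.8 F [-0.4  0.1 -1.3] M [ 0.046 -0.01   0.045] j6 0.606 eff -0.000
hub top tool [-0.0002 -0.     -0.0282] [-0.0307 -0.0278 -0.0264]
slopes [ 0.0124  0.0011 -0.0282]
```

View pics/wm1.png

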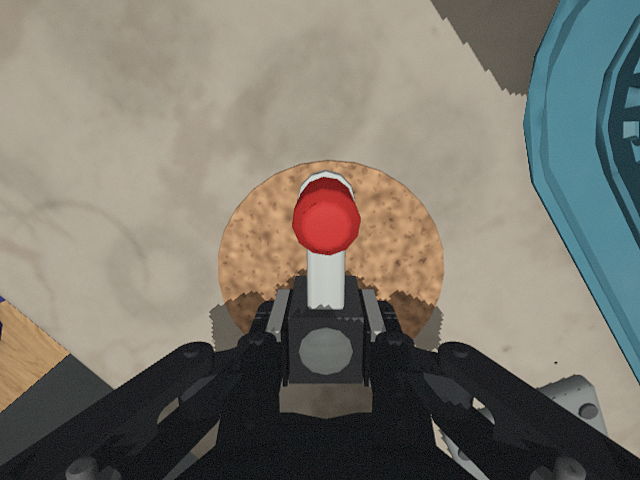

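View pics/t2c.png

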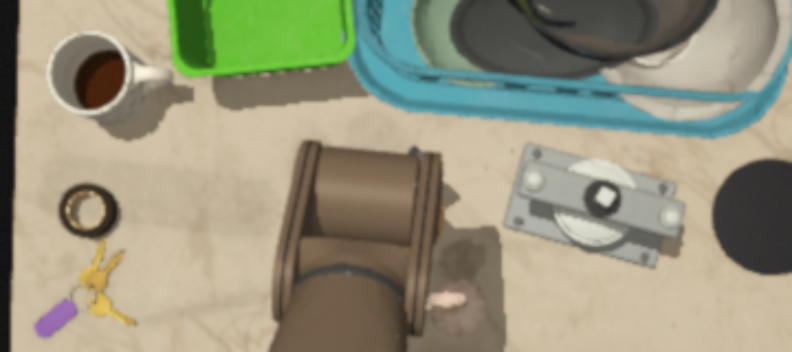

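The crank hangs level over the middle of the cork mat, with its underside about 20 mm above it. In the top view the mug, tape and garlic sit where they did. I'll lower it gently.

```bash
python3 -m creep '[[[0,0,0],[0,0,0.005],0.02],[[0,0,0],[0,0,0.010],0.02],[[0,0,0],[0,0,0.013],0.02],[[0,0,0],[0,0,0.015],0.02],[[0,0,0],[0,0,0.016],0.02],[[0,0,0],[0,0,0.017],0.02]]' >/dev/null; python3 st.py; python3 -m creep '[[[0,0,0],[0,0,0.0007],0.02],[[0,0,0],[0,0,0.0014],0.02]]' >/dev/null; python3 st.py
```

```text
t 26.50 p [0.4575 0.0578 0.0206] yaw 49.8 F [-0.8  0.4 -2.2] M [-0.008  0.004 -0.081] j6 0.606 eff -0.000
t 26.67 p [0.4576 0.0579 0.0193] yaw 49.8 F [-0.   0.  -1.6] M [ 0.099 -0.029  0.027] j6 0.606 eff -0.000
```

```bash
python3 -m creep '[[[0,0,0],[0,0,0.0006],0.02]]' >/dev/null; python3 st.py; python3 -m creep '[[[0,0,0],[0,0,0.0006],0.02]]' >/dev/null; python3 st.py
```

```text
t 26.75 p [0.4577 0.0579 0.0187] yaw 49.8 F [ 0.1  0.1 -2. ] M [ 0.003 -0.006  0.016] j6 0.606 eff 0.000
t 26.83 p [0.4576 0.0578 0.0181] yaw 49.8 F [ 0.   0.4 -2.3] M [-0.04   0.049  0.053] j6 0.606 eff -0.000
```

```bash
python3 -m creep '[[[0,0,0],[0,0,0.0005],0.02]]' >/dev/null; python3 st.py
```

```text
t 26.92 p [0.4576 0.0579 0.0176] yaw 49.8 F [ 0.1 -0.1 -1.9] M [-0.051  0.039 -0.036] j6 0.606 eff 0.000
```

```bash
python3 -m creep '[[[0,0,0],[0,0,0.0005],0.02]]' >/dev/null; python3 st.py; python3 -m creep '[[[0,0,0],[0,0,0.0005],0.02]]' >/dev/null; python3 st.py
```

```text
t 27.00 p [0.4576 0.0578 0.0174] yaw 49.8 F [-3.2 -1.1  3.6] M [0.044 0.397 0.024] j6 0.606 eff 0.005
t 27.08 p [0.4577 0.0578 0.0174] yaw 49.8 F [-5.3  0.1  8.8] M [0.043 0.667 0.015] j6 0.606 eff 0.004
```

It's touching down at 0.0174, as predicted. I'll relieve the push, open slowly and rise.

```bash
python3 -m creep '[[[0,0,0],[0,0,-0.0007],0.02],[[0,0,0],[0,0,-0.0007],0.02],[[0,0,0],[0,0,-0.0007],0.032],[[0,0,0],[0,0,-0.0007],0.036],[[0,0,0],[0,0,-0.0007],0.045],[[0,0,0],[0,0,-0.0007],0.05],[[0,0,0],[0,0,-0.0007],0.05],[[0,0,0],[0,0,-0.0007],0.05]]'; python3 st.py
```

```text
t: 27.75
tool_pos: [0.4577, 0.0579, 0.0174]
tool_rot: [2.849, 1.324, 0.0]
wrist_force: [0.6, -0.0, -0.5]
opening: 0.0502
t 27.75 p [0.4577 0.0579 0.0174] yaw 49.8 F [ 0.6 -0.  -0.5] M [ 0.002 -0.027 -0.04 ] j6 0.606 eff 0.000
```

```bash
python3 -m creep '[[[0,0,0],[0,0,-0.01],0.05],[[0,0,0],[0,0,-0.03],0.05],[[0,0,0],[0,0,-0.06],0.05],[[0,0,0],[0,0,-0.10],0.05],[[0,0,0],[0,0,-0.14],0.05],[[0,0,0],[0,0,-0.16],0.05],[[0,0,0],[0,0,-0.16],0.05],[[0,0,0],[0,0,-0.16],0.05]]'; python3 - <<'E'
from h import *
s=state(); C=cam("wrist"); im,D=viewer.grab_frame("wrist"); cv2.imwrite("pics/wz1.png",im)
vv,uu=np.mgrid[0:480,0:640]; P=depthpt(C,np.c_[uu.ravel(),vv.ravel()],D).reshape(480,640,3)
m=(abs(P[...,0]-0.4576)<0.03)&(abs(P[...,1]-0.0578)<0.03)&(P[...,2]>0.041)&(P[...,2]<0.0478); B,l=blob(m,50); m=l==B[0][3]; Q=P[m]
print("hub top",B[0],Q.mean(0).round(4),cv2.minAreaRect(np.float32(Q[:,:2]*1000))); A=np.c_[Q[:,:2]-Q[:,:2].mean(0),np.ones(len(Q))]; print("slope",np.linalg.lstsq(A,Q[:,2],rcond=None)[0].round(4))
hsv=cv2.cvtColor(im,cv2.COLOR_BGR2HSV)
cork=(hsv[...,0]>5)&(hsv[...,0]<20)&(hsv[...,1]>90)&(P[...,2]>0.002)&(P[...,2]<.012)&(abs(P[...,0]-.459)<.08)&(abs(P[...,1]-.057)<.08)
B,l=blob(cork,300); c=P[l==B[0][3]]; print("mat",cv2.minEnclosingCircle(np.float32(c[:,:2]*1000)))
for n in ("side","top"):
    i,_=viewer.grab_frame(n); cv2.imwrite(f"pics/{n}9.png",i)
E
```

```text
t: 28.42
tool_pos: [0.4585, 0.0578, 0.1795]
tool_rot: [2.847, 1.323, 0.006]
wrist_force: [0.1, -0.5, -0.7]
opening: 0.0498
hub top (1175, [324.0, 233.9], [307, 217, 35, 35], 1) [0.4567 0.0566 0.0453] ((456.31524658203125, 56.151947021484375), (28.64350700378418, 27.7952823638916), 49.790435791015625)
slope [-0.007  -0.0115  0.0453]
mat ((460.98162841796875, 58.78196716308594), 59.42012023925781)
```

View pics/wz1.png

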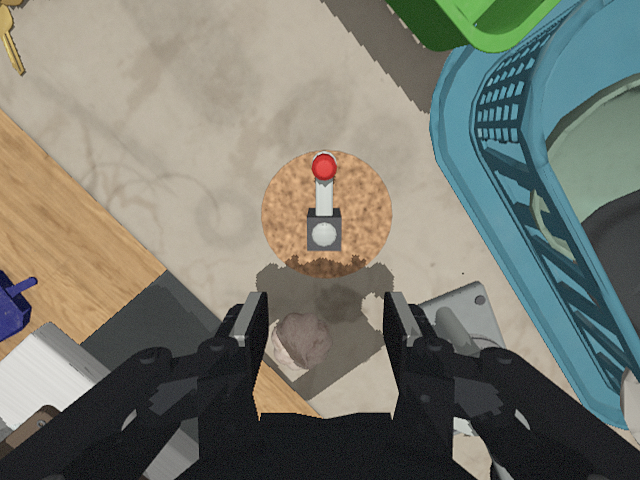

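The crank stands upright on the cork mat. Its hub at (324,234) is about 5 mm from the mat's centre, the top is at 0.0453 (46 mm expected), and the slope is about 0.01. Last checks are the plate, and the bystanders against the first top picture.

```bash
python3 - <<'E'
from h import *
a=cv2.imread("pics/top0.png"); b=cv2.imread("pics/top9.png"); s=cv2.imread("pics/side9.png")
u,v=388,250
i=cv2.resize(s[v-30:v+45,u-50:u+50],(400,300),interpolation=cv2.INTER_CUBIC)
t=cv2.resize(b[150:310,120:480],(800,300))
j=cv2.resize(s[v-45:v+45,u-180:u-60],(400,300),interpolation=cv2.INTER_CUBIC)
cv2.imwrite("pics/fin.png",np.vstack([t,np.hstack([i,j])]))
for nm,(x0,y0,x1,y1) in dict(mug=(140,162,200,206),tape=(144,230,178,262),garlic=(312,274,346,304)).items():
    r=cv2.matchTemplate(b[y0-12:y1+12,x0-12:x1+12],a[y0:y1,x0:x1],cv2.TM_CCOEFF_NORMED); _,mx,_,l=cv2.minMaxLoc(r); print(nm,"shift px",l[0]-12,l[1]-12,"score %.2f"%mx)
E
```

```text
mug shift px 0 0 score 1.00
tape shift px 0 0 score 1.00
garlic shift px 8 12 score 0.27
```

View pics/fin.png

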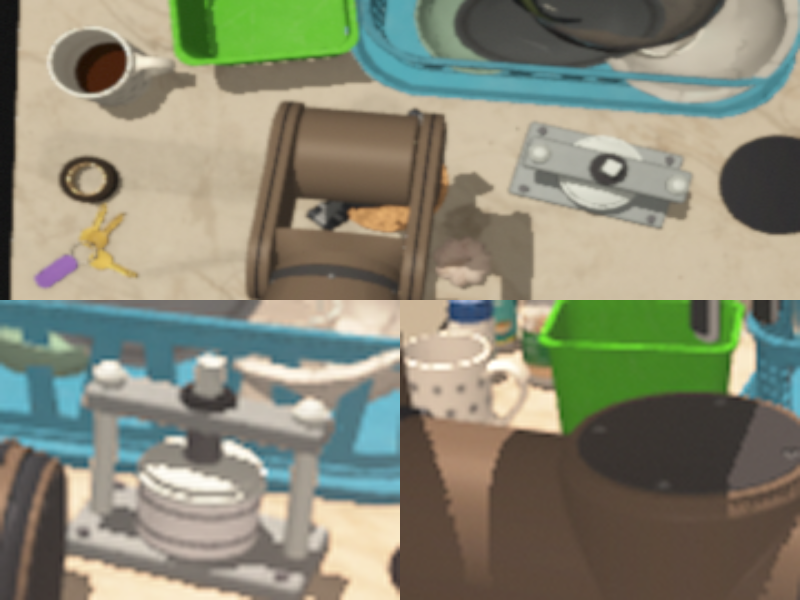

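Mug and tape haven't moved, and the plate sits flush on the mould. The garlic match failed because the arm's shadow now covers it, so I'll check its position geometrically from the saved wrist pictures.

```bash
python3 - <<'E'
from h import *
z=np.load("pics/wp1_cam.npz"); C0=(z["K"],z["R"],z["t"])
print("garlic start",onz(C0,[[295,30]],0.03).round(3), " top0",onz(cam("top"),[[328.5,289.5]],0.03).round(3))
print("garlic now wrist",onz(cam("wrist"),[[300,341]],0.03).round(3)," top9 ~",onz(cam("top"),[[120+462*360/800,150+262*160/300]],0.03).round(3))
s=state(); print(s["t"],np.round(s["wrist_force"],2))
E
```

```text
garlic start [[ 0.372 -0.022  0.03 ]]  top0 [[ 0.364 -0.019  0.03 ]]
garlic now wrist [[ 0.368 -0.009  0.03 ]]  top9 ~ [[ 0.363 -0.018  0.03 ]]
28.5667 [-0.21  0.64 -0.15]
```

In the top view the garlic hasn't moved: (0.363, -0.018) now against (0.364, -0.019) at the start. The wrist figure is 9 to 13 mm off in y, read by eye with a finger covering part of it, and nothing came near the garlic. I'm handing in the job.

```bash
python3 -c "
from rig import job
print(job.close_job())"
```

```text
the job is handed in; nothing more can be done
None
```

I fitted the crank fully down on the shaft and wound it clockwise about 4.9 rad to the stop. I then lifted it off and stood it on the cork mat, and handed in at 28.6 s of the 72 s allowed. The hand-in reports no verdict, so this rests on my own checks.

- **Winding:** I turned the crank at the hub, with one re-grip. For the last stretch I pushed at the knob, about 8 N running. At the stop the force rose to 13 N with almost no movement, and I went no further.
- **Plate:** The side view shows it flush on the mould. I judged the gap from that picture and the feel of the stop, and did not measure it to 0.5 mm.
- **Crank:** It stands upright and released, with the hub about 5 mm from the mat's centre and its top at 45 mm (46 mm expected). The tilt is about 0.01 rad, and the gripper is clear above it.
- **Bystanders:** The mug and tape roll show no shift in the top view. For the garlic, the automatic image match failed because it was in the arm's shadow. Read by eye, its top-view position is within 1 mm of the start, but a rough wrist-camera reading disagreed by 9 to 13 mm with a finger partly in the way. Nothing came near it.
- **Disagreement:** The running force was above the 4 to 6 N you gave, which I put down to extra friction.

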